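# Make up the burn-in drawer: turn the reversed modules and shut it

## Robot

A 6-joint arm with a two-finger parallel gripper is mounted at the origin on the work surface. World frame = base frame: x ahead of the robot, y to its left, z up, the work surface at z = 0. Lengths are in m, angles in degrees, forces in N, time in s.
With the tool pointing down it reaches from about 0.4 to 0.825 m from the base axis. Payload 7 kg.
Tool frame: the origin (TCP) lies at the very end of the fingers, on their centre line; the grasp point (between the pads) lies 19 mm behind it (ctrl.tcp_to_grasp is the distance from the TCP to the grasp point, in m); z points along the fingers, y is the direction in which the jaws open and shut (so a half turn about z gives the same grasp; the last joint's range is limited). The gripper opens to 88 mm and grips with 3 to 60 N. Pads are 19 mm wide; open, the fingers measure 130 mm over their backs; the gripper's body (78 mm by 193 mm) begins 47 mm behind the grasp point.
Start: joints at [85.205, 20.546, 0.682, 0, -70.136, -16.507], TCP at [0.245, 0.629, 0.227] pointing down, gripper open.
Joint ranges: [-176.03, 176.03], [-82.01, 121.73], [-58.28, 71.71], [-173.87, 95.51], [-174.79, -0.11], [-173.66, 173.66]. Speed limits (degrees/s): [136.94, 136.94, 172.46, 180, 180, 180].

## Interface

Orientations are given as [roll, pitch, yaw] about the fixed x, y, z axes, in that order (R = Rz(yaw) Ry(pitch) Rx(roll)).
In Python, from plant import ctrl gives the robot as it stands.
- The arm moves only by the tool jog_arm, never from a script. Its argument "commands" is a list of rows, each an object of numbers: "x", "y", "z": the shift along the tool's x, y, z in cm; "roll": the turn about the tool's z in rad. In form: [{"x": .., "y": .., "z": .., "roll": ..}, ...]. A call has 1 to 12 rows; each row shifts and turns the commanded pose from where the row before left it, along the tool's axes as they then stand; what a row does not reach is not made up. A row lasts 1/10 s, in which the tool goes at most 50 mm and 8.59 degrees, less where a joint would pass 70% of its speed; a pose out of reach is approached as far as the arm can. A call is refused whole if a number of a shift passes 5 or a number of a turn 0.15, either way. A call with a gripper value outside its range is refused whole. "gripper" is the finger opening in cm, from 0 to 8.76, set as the call begins (left out, the last holds). The fingers move at their own pace and stop on an object; the grip force is fixed at half the most. Time passes only in rows, so rows that do not move let the fingers close. It gives the time, the measured TCP pose, the force and the opening at its end, in the units of the state.
- ctrl.get_obs(): the state, without advancing time (a new reading comes with each control period).
- ctrl.snapshot(name): name is "scene" or "top" or "wrist"; returns a dict with "image" (400x640x3 uint8, red, green, blue), "mtx" (3x3 intrinsics, pixels), "k1" (the pictures are not rectified: a ray, as slopes to the right and down, at radius r is drawn at 1 + k1 r^2 times it, then the intrinsics apply), "position" and "orientation" of the camera in the world; the wrist camera has in their place "hand_eye" (4x4, takes a point from camera to tool coordinates, whose origin is the TCP and whose axes are the flange's). Camera axes: x right, y up, looking along -z (the intrinsics and any distortion apply to the point x, -y, -z); pixel columns grow to the right and rows downward; lengths in m; the calibration is good to about 2 mm. A picture is of the moment at which its call begins: read the wrist's pose just before it. There is no depth.
- ctrl.close_job(): hands the job in, once; it reports no verdict.
Trained networks look in the newest picture that a camera, given by its name, has taken for a name from the list of things; names that differ only in an ending like _2 or _b are one class to them, and where a whole thing is asked for, a point or a joint stands for the part that bears it (a point fixed in the world has none). Each returns a list of dicts, best first, with "confidence" (0 to 1); they miss things now and then, are a little off and sometimes report something else, mostly with a low value. They report only what shows in the picture. A call takes as long as a camera call.
- ctrl.search_frame(camera, query): "position" ([column, row] as shares, 0 to 1, of the picture: columns of its width, rows of its height, amid what is visible of it).
- ctrl.regions_of(camera, query): "mask" (400x640 bool, what is visible of it) and "position" ([column, row] as shares, 0 to 1, of the picture: columns of its width, rows of its height, amid what is visible of it).
The state is a dict: "clock": time; "joint_pos": joint angles; "qvel": joint speeds; "tau": joint torques, N m; "tool_pos": TCP position; "orientation": TCP orientation; "force": force on the tool from outside, world axes, zero at the start; "moment": the same for the moment, N m; "opening": finger opening in m.
Only numpy, scipy, OpenCV 4.12 (cv2) and the standard library are available. Lean on these libraries where they do the work, as an engineer would, in place of code of your own. Each camera call takes 0.05 s, during which the arm holds its last target.

## Task

Get the burn-in tester ready for its run: every power module must stand fully down in a drawer slot of its own with its connector tongue towards the backplane at the rear, so lift out each one that was put in back to front, turn it end for end and put it back, and load the new modules from the bench rack into free slots the same way round. Lay the temperature logger flat in its bay at the end of the drawer, then push the drawer fully shut, and leave the other things on the bench where they are.

Things in the scene. Friction and masses are not known exactly. Their poses are not given: they have to be found in the camera images.
- drawer (a joint): how far the drawer is out, m: 0 shut, 0.17 fully out (as it starts); about 2 N of friction holds it. The outer face of its flat front panel (386 mm wide, from 6 to 104 mm above the bench) stands 16 mm + this value in front of the tester's origin along its -x. A 120 mm bar handle stands 35 mm out from the panel's middle, 75 mm up; beside it the panel is bare and can be pushed
- tester: low grey burn-in tester fixed to the bench, 390 mm wide (y), 300 deep (x), 108 high, a white control box on its roof (from 185 mm behind the front edge, top at 153 mm). Origin: centre of the foot of its front edge; x points to its rear, z up. Its drawer juts out along -x, over the bench towards the robot
- slot3 (a point): floor centre (12 mm above the bench) of the middle one of the drawer's 5 module slots, 81 mm behind the panel's outer face; axes as the tester's. The others lie at -108, -54, +54, +108 mm along y. Each: 21 mm wide (y) between black guides 22 mm high, flared over the top 6 mm; 106 mm long (x) between a 12 mm high bar in front and the 45 mm high green backplane with contact blocks at the rear
- bay (a point): floor centre (12 mm above the bench) of the logger's bay, the open compartment at the drawer's -y end, 174 mm along -y from slot3; axes as the tester's. About 75 mm wide (y), with side walls 8 and 12 mm high, and 106 mm long (x) between the same front bar and backplane as the slots
- module1: power module, finned aluminium case standing on edge: 96 mm long (x), 18 thick (y), 70 high (z), about 0.2 kg. Origin: middle of its underside. The -x end is a flat full-width grey plate; at +x a narrow black connector tongue (10 mm wide, 40 high) stands out 14 mm. Grip it across its thickness near the top. 3 of modules 1-5 stand in drawer slots, 1 or 2 of 6-7 in the rack
- module1_tongue (a point): tip of the connector tongue of that module, 48 mm from its origin along its x and 34 mm above its underside
- module2: another such module (may be absent)
- module2_tongue (a point): tip of the connector tongue of that module, 48 mm from its origin along its x and 34 mm above its underside
- module3: another such module (may be absent)
- module3_tongue (a point): tip of the connector tongue of that module, 48 mm from its origin along its x and 34 mm above its underside
- module4: another such module (may be absent)
- module4_tongue (a point): tip of the connector tongue of that module, 48 mm from its origin along its x and 34 mm above its underside
- module5: another such module (may be absent)
- module5_tongue (a point): tip of the connector tongue of that module, 48 mm from its origin along its x and 34 mm above its underside
- module6: another such module (may be absent)
- module6_tongue (a point): tip of the connector tongue of that module, 48 mm from its origin along its x and 34 mm above its underside
- module7: another such module (may be absent)
- module7_tongue (a point): tip of the connector tongue of that module, 48 mm from its origin along its x and 34 mm above its underside
- rack: black plastic rack fixed to the bench, 124 x 124 mm, 26 mm high, with two open slots along its x, 60 mm apart; slot floors 10 mm above the bench, rails 16 mm high. Origin: centre of its underside. The new modules stand in it, either way round
- logger: white plastic temperature logger, a flat box 62 (x) x 42 (y) x 32 mm high with a small dark display on top, 0.12 kg, lying on the bench. Origin: centre of its underside
- multimeter: bystander: yellow multimeter lying flat, 150 x 75 x 34 mm; origin centre of underside
- spool: bystander: black solder spool standing on end, 62 mm across, 42 high; origin centre of underside
- bottle: bystander: clear solvent bottle, 56 mm across, 150 high; origin centre of underside
- screwdriver: bystander: screwdriver lying on the bench near the robot, 190 mm long

How it is judged (in metres and radians):
On the way, in this order (a step that is already met when the one before it is completed fails the run):
1. with the drawer still open, every module stands in a drawer slot with its tongue to the rear and the logger lies in its bay (x of module1 in the frame of slot3 between -0.008 and 0.008 m and z of module1 in the frame of slot3 between -0.005 and 0.004 m and angle between each of module1, module2, module3, module4, module5, module6, module7's own z axis and vertical below 0.15 rad and x of each of module1_tongue, module2_tongue, module3_tongue, module4_tongue, module5_tongue, module6_tongue, module7_tongue in the frame of slot3 above 0.035 m and y of module1 in the frame of slot3 between -0.114 and 0.114 m and x of module2 in the frame of slot3 between -0.008 and 0.008 m and z of module2 in the frame of slot3 between -0.005 and 0.004 m and y of module2 in the frame of slot3 between -0.114 and 0.114 m and x of module3 in the frame of slot3 between -0.008 and 0.008 m and z of module3 in the frame of slot3 between -0.005 and 0.004 m and y of module3 in the frame of slot3 between -0.114 and 0.114 m and x of module4 in the frame of slot3 between -0.008 and 0.008 m and z of module4 in the frame of slot3 between -0.005 and 0.004 m and y of module4 in the frame of slot3 between -0.114 and 0.114 m and x of module5 in the frame of slot3 between -0.008 and 0.008 m and z of module5 in the frame of slot3 between -0.005 and 0.004 m and y of module5 in the frame of slot3 between -0.114 and 0.114 m and x of module6 in the frame of slot3 between -0.008 and 0.008 m and z of module6 in the frame of slot3 between -0.005 and 0.004 m and y of module6 in the frame of slot3 between -0.114 and 0.114 m and x of module7 in the frame of slot3 between -0.008 and 0.008 m and z of module7 in the frame of slot3 between -0.005 and 0.004 m and y of module7 in the frame of slot3 between -0.114 and 0.114 m and x of logger in the frame of slot3 between -0.036 and 0.036 m and y of logger in the frame of slot3 between -0.2 and -0.148 m and z of logger in the frame of slot3 between -0.005 and 0.005 m and angle between logger's own z axis and vertical below 0.1 rad and value of joint drawer above 0.1 m), for 0.2 s.
2. the drawer is pushed shut (value of joint drawer below 0.004 m), for 0.2 s.
At the end, for the whole second after the job is handed in: every module present stands upright on the floor of a drawer slot (within 4 mm of the floor and 8 mm of the slot's middle lengthwise, leaning under 0.15 rad) with its tongue to the rear; the logger lies flat on the floor of its bay, at rest; the drawer is shut to within 4 mm (x of module1 in the frame of slot3 between -0.008 and 0.008 m and z of module1 in the frame of slot3 between -0.005 and 0.004 m and angle between each of module1, module2, module3, module4, module5, module6, module7's own z axis and vertical below 0.15 rad and x of each of module1_tongue, module2_tongue, module3_tongue, module4_tongue, module5_tongue, module6_tongue, module7_tongue in the frame of slot3 above 0.035 m and y of module1 in the frame of slot3 between -0.114 and 0.114 m and x of module2 in the frame of slot3 between -0.008 and 0.008 m and z of module2 in the frame of slot3 between -0.005 and 0.004 m and y of module2 in the frame of slot3 between -0.114 and 0.114 m and x of module3 in the frame of slot3 between -0.008 and 0.008 m and z of module3 in the frame of slot3 between -0.005 and 0.004 m and y of module3 in the frame of slot3 between -0.114 and 0.114 m and x of module4 in the frame of slot3 between -0.008 and 0.008 m and z of module4 in the frame of slot3 between -0.005 and 0.004 m and y of module4 in the frame of slot3 between -0.114 and 0.114 m and x of module5 in the frame of slot3 between -0.008 and 0.008 m and z of module5 in the frame of slot3 between -0.005 and 0.004 m and y of module5 in the frame of slot3 between -0.114 and 0.114 m and x of module6 in the frame of slot3 between -0.008 and 0.008 m and z of module6 in the frame of slot3 between -0.005 and 0.004 m and y of module6 in the frame of slot3 between -0.114 and 0.114 m and x of module7 in the frame of slot3 between -0.008 and 0.008 m and z of module7 in the frame of slot3 between -0.005 and 0.004 m and y of module7 in the frame of slot3 between -0.114 and 0.114 m and x of logger in the frame of slot3 between -0.036 and 0.036 m and y of logger in the frame of slot3 between -0.2 and -0.148 m and z of logger in the frame of slot3 between -0.005 and 0.005 m and angle between logger's own z axis and vertical below 0.1 rad and value of joint drawer below 0.004 m and linear speed of logger below 0.02 m/s); the robot touches nothing.
It fails at once if a bystander (multimeter, spool, bottle, screwdriver) is pushed more than 30 mm from its place (distance of any of multimeter, spool, bottle, screwdriver from where it was at the start of the episode above 0.03 m).
Of module1, module2, module3, module4, module5 only 3 to 3 are there at a start; the rules pass over those that are not, and their reading is None.
Of module6, module7 only 1 to 2 are there at a start; the rules pass over those that are not, and their reading is None.
At some moment in a run one of logger may be knocked a few centimetres aside while the robot is not near it.
It also fails if it takes over 210 s, if anything falls off the work surface, if the arm or the gripper's body presses on something with over 40 N, if the wrist force passes 120 N, or if a joint passes its speed limit or range.

## Working session

There is one attempt and no reset: what is moved stays moved. The work goes in short steps, Python scripts to look and compute and a tool call to move; the robot and the scene stay as the last step left them, time stands still between calls to the robot, and variables do not carry over. Pictures are saved under pics/ and viewed, and the job is handed in when it is done.

Besides the shell and the picture viewer there is one more tool, called in YAML: its name, and indented under it one key for each argument. jog_arm: Moves the arm, as the interface text tells. Its arguments: {"type":"object","properties":{"commands":{"type":"array"},"gripper":{"type":"number"}},"required":["commands"]}

```bash
mkdir -p pics; ls; cat > h.py <<'E'
import numpy as np, cv2
from plant import ctrl
from scipy.spatial.transform import Rotation as R
def snap(cam,name):
    o=ctrl.get_obs(); s=ctrl.snapshot(cam)
    cv2.imwrite(f'pics/{name}.png',s['image'][:,:,::-1])
    return o,s
E
python3 - <<'E'
from h import *
for c in ['scene','top','wrist']:
    o,s=snap(c,c+'0'); print(c,{k:v for k,v in s.items() if k!='image'})
print(o)
E
```

```text
pics
scene {'mtx': array([[387.56594158,   0.        , 322.33115174],
       [  0.        , 387.56594158, 207.85867351],
       [  0.        ,   0.        ,   1.        ]]), 'k1': -0.006851770221008201, 'position': array([ 1.20735999, -0.34137133,  1.04561903]), 'orientation': array([38.42734555, -0.4695417 , 59.74384852])}
top {'mtx': array([[408.4161637 ,   0.        , 319.11013638],
       [  0.        , 408.4161637 , 199.37761532],
       [  0.        ,   0.        ,   1.        ]]), 'k1': -0.08961762641394547, 'position': array([0.35455824, 0.07043331, 1.10073074]), 'orientation': array([  8.74606515,  -2.05090488, -88.73541579])}
wrist {'mtx': array([[280.35628295,   0.        , 316.8553779 ],
       [  0.        , 280.35628295, 201.83103761],
       [  0.        ,   0.        ,   1.        ]]), 'k1': -0.0032299900808168114, 'hand_eye': array([[-9.82001170e-04,  9.69074289e-01,  2.46767213e-01,
         6.62651520e-02],
       [ 9.99998914e-01,  1.22271181e-03, -8.22226230e-04,
        -5.56304237e-04],
       [-1.09852348e-03,  2.46766137e-01, -9.69074438e-01,
        -1.58051774e-01],
       [ 0.00000000e+00,  0.00000000e+00,  0.00000000e+00,
         1.00000000e+00]])}
{'clock': 0.1, 'joint_pos': array([ 8.52051937e+01,  2.05889231e+01,  6.41386104e-01, -1.66452570e-02,
       -7.01373561e+01, -1.65058558e+01]), 'qvel': array([-0.03986655,  0.02789171,  0.05494637,  0.08484162,  0.02172319,
        0.10472527]), 'tau': array([-1.54720350e-03, -5.84165025e+01,  2.93751901e+01,  7.01556891e+00,
        1.01771532e-02, -4.32561251e-05]), 'tool_pos': array([0.24508744, 0.62847958, 0.2257198 ]), 'orientation': array([ 1.79914159e+02, -9.11761304e-03, -2.13063223e+01]), 'force': array([ 0.3062663 ,  0.48455318, -0.14013428]), 'moment': array([-0.01532431, -0.04172265, -0.01859968]), 'opening': 0.08750503216061517}
```

View pics/scene0.png

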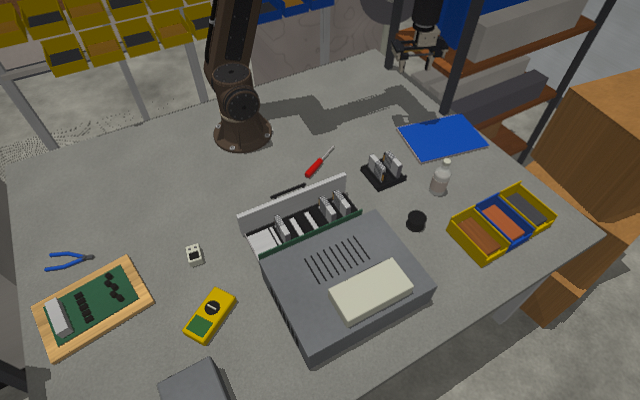

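View pics/top0.png

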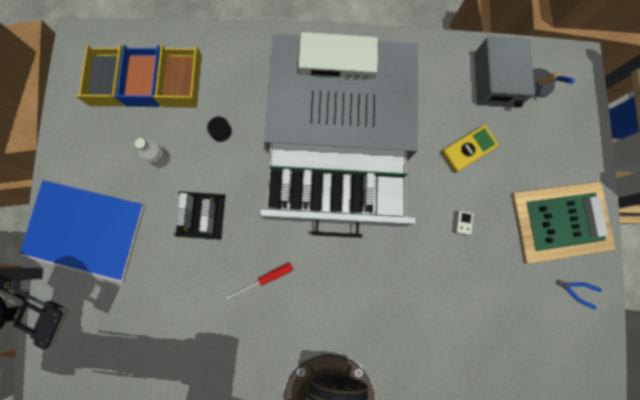

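View pics/wrist0.png

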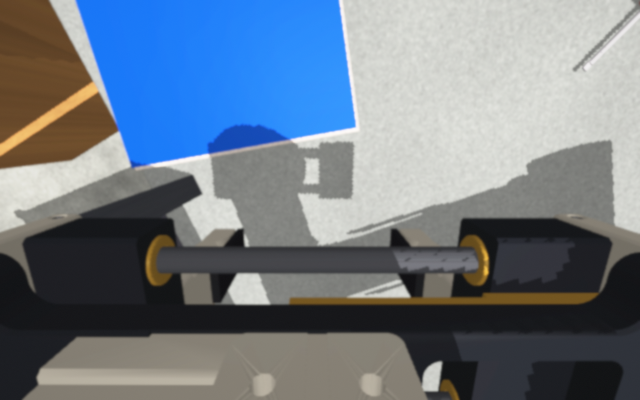

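The scene shows the tester with its drawer open (scene ~300,215), the rack with two modules (~383,170), the logger (~194,254) and the multimeter (~210,316). In the top view the drawer is at (338,190), the rack at (200,214) and the logger at (464,222). The wrist sees only the blue mat. I'll zoom in next.

```bash
cat >> h.py <<'E'
def ray(s,u,v):
    m=s['mtx']; d=np.array([(u-m[0,2])/m[0,0],(v-m[1,2])/m[1,1]]); p=d.copy()
    for _ in range(10): p=d/(1+s['k1']*(p@p))
    return np.array([p[0],-p[1],-1.])
def campose(s,o=None):
    if 'position' in s:
        return R.from_euler('xyz',s['orientation'],degrees=True).as_matrix(),np.array(s['position'])
    T=np.eye(4);T[:3,:3]=R.from_euler('xyz',o['orientation'],degrees=True).as_matrix();T[:3,3]=o['tool_pos']
    T=T@s['hand_eye']; return T[:3,:3],T[:3,3]
def p2w(s,u,v,z,o=None):
    Rm,t=campose(s,o); d=Rm@ray(s,u,v); return t+d*(z-t[2])/d[2]
def w2p(s,P,o=None):
    Rm,t=campose(s,o); c=Rm.T@(np.array(P)-t); p=np.array([c[0],-c[1]])/-c[2]
    p=p*(1+s['k1']*(p@p)); m=s['mtx']; return np.array([p[0]*m[0,0]+m[0,2],p[1]*m[1,1]+m[1,2]])
E
python3 - <<'E'
from h import *
a=cv2.imread('pics/top0.png')[140:245,160:430]; cv2.imwrite('pics/tz.png',cv2.resize(a,None,fx=2.9,fy=2.9,interpolation=cv2.INTER_CUBIC))
a=cv2.imread('pics/scene0.png')[145:275,230:420]; cv2.imwrite('pics/sz.png',cv2.resize(a,None,fx=4.2,fy=4.2,interpolation=cv2.INTER_CUBIC))
_,s=snap('top','t1')
for q in ['module1','logger','rack','spool','bottle','multimeter','screwdriver','drawer','tester']:
    for r in ctrl.search_frame('top',q)[:8]:
        u,v=r['position'][0]*640,r['position'][1]*400
        print(q,round(r['confidence'],2),round(u),round(v),p2w(s,u,v,{'module1':.08,'logger':.032}.get(q,0.02)).round(3))
for n,u,v in [('panel L',261,212),('panel R',415,219),('testerfrontL',265,150),('testerfrontR',416,152),('testbackL',273,36),('testbackR',418,43)]:
    print(n,p2w(s,u,v,.104).round(3))
E
```

```text
module1 0.85 183 209 [0.478 0.378 0.08 ]
module1 0.77 206 215 [0.464 0.32  0.08 ]
module1 0.69 288 189 [0.537 0.116 0.08 ]
module1 0.64 309 187 [0.543 0.064 0.08 ]
module1 0.62 365 190 [ 0.541 -0.08   0.08 ]
logger 0.88 465 222 [ 0.47  -0.358  0.032]
logger 0.7 218 127 [0.712 0.317 0.032]
logger 0.67 340 183 [ 0.564 -0.018  0.032]
rack 0.6 201 221 [0.454 0.346 0.02 ]
rack 0.57 339 190 [ 0.55  -0.017  0.02 ]
spool 0.92 218 125 [0.722 0.319 0.02 ]
bottle 0.88 150 151 [0.643 0.5   0.02 ]
multimeter 0.92 470 150 [ 0.674 -0.384  0.02 ]
multimeter 0.57 307 190 [0.547 0.068 0.02 ]
screwdriver 0.94 275 275 [0.318 0.145 0.02 ]
drawer 0.62 339 184 [ 0.565 -0.017  0.02 ]
drawer 0.39 148 154 [0.633 0.504 0.02 ]
tester 0.67 340 125 [ 0.732 -0.019  0.02 ]
tester 0.64 281 276 [0.316 0.131 0.02 ]
panel L [0.474 0.18  0.104]
panel R [ 0.466 -0.201  0.104]
testerfrontL [0.63  0.177 0.104]
testerfrontR [ 0.638 -0.207  0.104]
testbackL [0.946 0.171 0.104]
testbackR [ 0.944 -0.22   0.104]
```

View pics/tz.png

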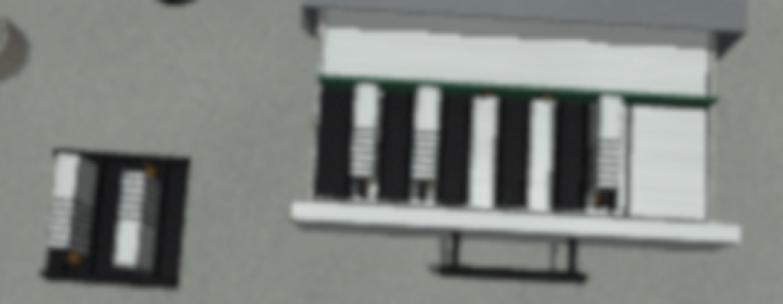

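View pics/sz.png

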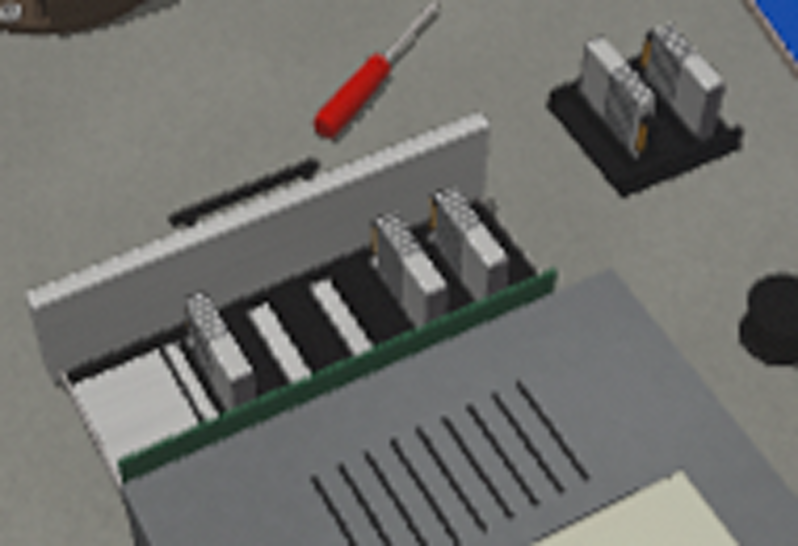

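Top view: modules are in slots +108, +54 and -108, at zoom (365,140), (425,140) and (608,150). All three have the tongue at the front, so all are reversed. The rack's left module has its tongue at the front (75,257), and the right one at the rear (150,170). First I'll move to a wrist view over the drawer.

jog_arm:
  commands:
    - {"z": -4, "roll": -0.12}
    - {"z": -4, "roll": -0.12}
    - {"roll": -0.11}
    - {}
    - {}

```text
validation failed for argument at $.co...
```

jog_arm:
  commands:
    - {"x": 0, "y": 0, "z": -4, "roll": -0.12}
    - {"x": 0, "y": 0, "z": -4, "roll": -0.12}
    - {"x": 0, "y": 0, "z": 0, "roll": -0.11}
    - {"x": 0, "y": 0, "z": 0, "roll": 0}
    - {"x": 0, "y": 0, "z": 0, "roll": 0}

```text
clock: 1.15
tool_pos: [0.245, 0.6284, 0.3056]
orientation: [179.9, 0.0, -1.4]
force: [0.5, 0.2, -1.0]
opening: 0.0875
```

jog_arm:
  commands:
    - {"x": 1.2, "y": 4, "z": 0, "roll": 0}
    - {"x": 1.2, "y": 4, "z": 0, "roll": 0}
    - {"x": 1.2, "y": 4, "z": 0, "roll": 0}
    - {"x": 1.2, "y": 4, "z": 0, "roll": 0}
    - {"x": 1.2, "y": 4, "z": 0, "roll": 0}
    - {"x": 1.2, "y": 4, "z": 0, "roll": 0}
    - {"x": 1.2, "y": 4, "z": 0, "roll": 0}
    - {"x": 1.2, "y": 4, "z": 0, "roll": 0}
    - {"x": 1.2, "y": 4, "z": 0, "roll": 0}
    - {"x": 1.2, "y": 4, "z": 0, "roll": 0}
    - {"x": 1.2, "y": 4, "z": 0, "roll": 0}
    - {"x": 1.2, "y": 4, "z": 0, "roll": 0}

```text
clock: 2.35
tool_pos: [0.3783, 0.1438, 0.3057]
orientation: [179.9, 0.1, -1.4]
force: [1.3, -0.0, 0.3]
opening: 0.0875
```

jog_arm:
  commands:
    - {"x": 1.2, "y": 4, "z": 0, "roll": 0}
    - {"x": 1.2, "y": 4, "z": 0, "roll": 0}
    - {"x": 1.2, "y": 4, "z": 1, "roll": 0}
    - {"x": 1, "y": 4, "z": 1, "roll": 0}
    - {"x": 0, "y": 0, "z": 2, "roll": 0}
    - {"x": 0, "y": 0, "z": 2, "roll": 0}
    - {"x": 0, "y": 0, "z": 0, "roll": 0}
    - {"x": 0, "y": 0, "z": 0, "roll": 0}

```text
clock: 3.15
tool_pos: [0.421, -0.0154, 0.2464]
orientation: [179.9, 0.1, -1.3]
force: [0.5, -0.2, -0.2]
opening: 0.0877
```

```bash
python3 - <<'E'
from h import *
o,s=snap('wrist','w1');print(o['tool_pos'],o['orientation'],o['joint_pos'])
E
```

```text
[ 0.42097247 -0.01535455  0.24642267] [ 1.79939290e+02  7.75289650e-02 -1.32488146e+00] [ 2.50161012e+01 -5.17791905e+00 -2.71620878e+01  2.15603245e-02
 -6.81122497e+01  6.36510041e+01]
```

View pics/w1.png

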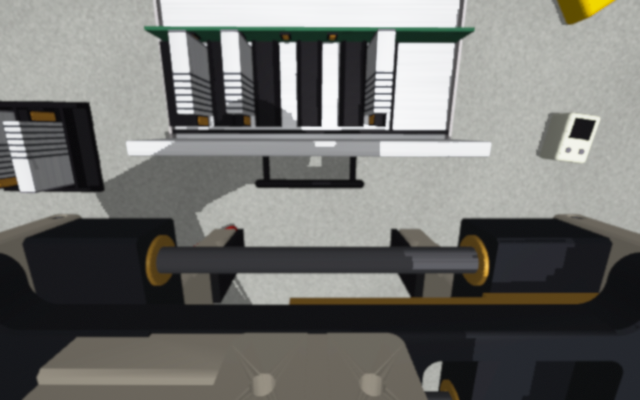

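All three drawer modules have gold tongue tips at the front, at (203,120), (247,120) and (375,119). The free slots are at (288,85) and (331,85), with rear contact blocks at (286,37) and (333,37). I'll zoom in to pick points.

```bash
python3 - <<'E'
from h import *
a=cv2.imread('pics/w1.png')
cv2.imwrite('pics/w1a.png',cv2.resize(a[15:195,120:320],None,fx=4,fy=3.3,interpolation=cv2.INTER_CUBIC))
cv2.imwrite('pics/w1b.png',cv2.resize(a[15:195,310:510],None,fx=4,fy=3.3,interpolation=cv2.INTER_CUBIC))
cv2.imwrite('pics/w1c.png',cv2.resize(a[90:200,0:130],None,fx=5,fy=5,interpolation=cv2.INTER_CUBIC))
E
```

```text
(no output)
```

View pics/w1a.png

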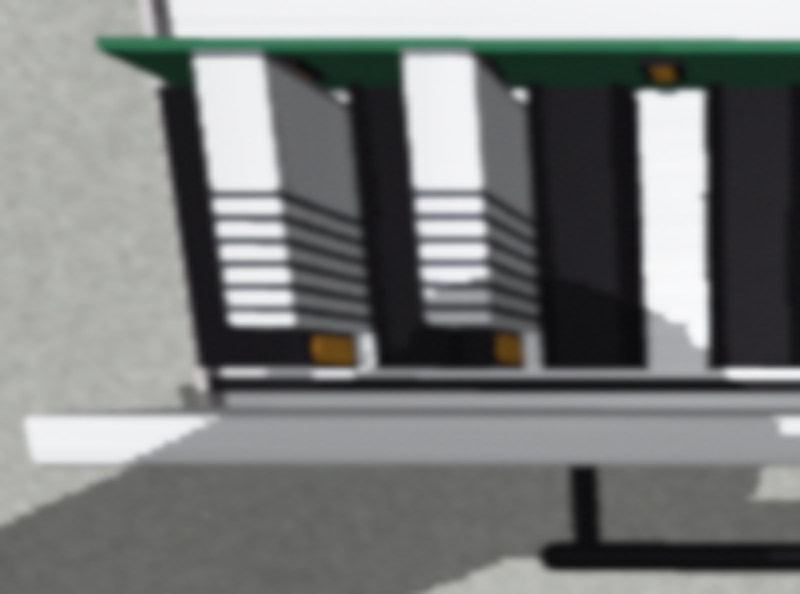

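View pics/w1b.png

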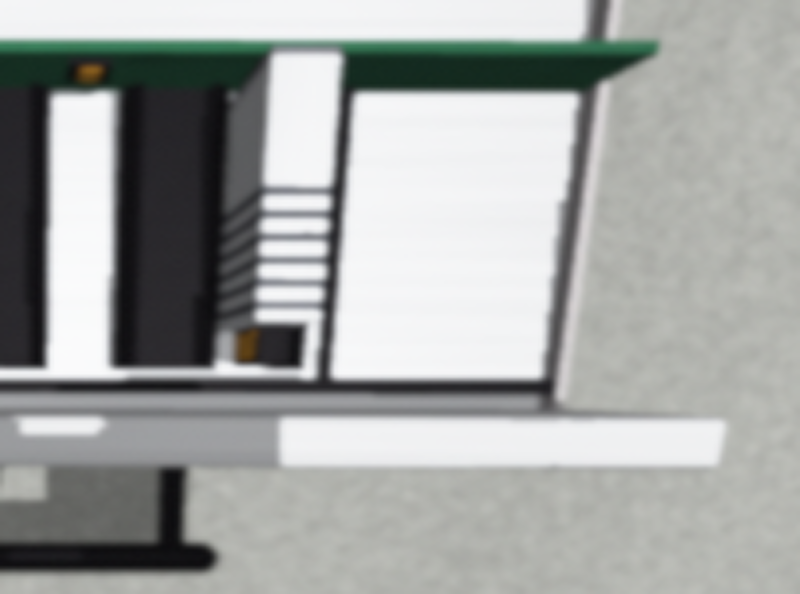

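View pics/w1c.png

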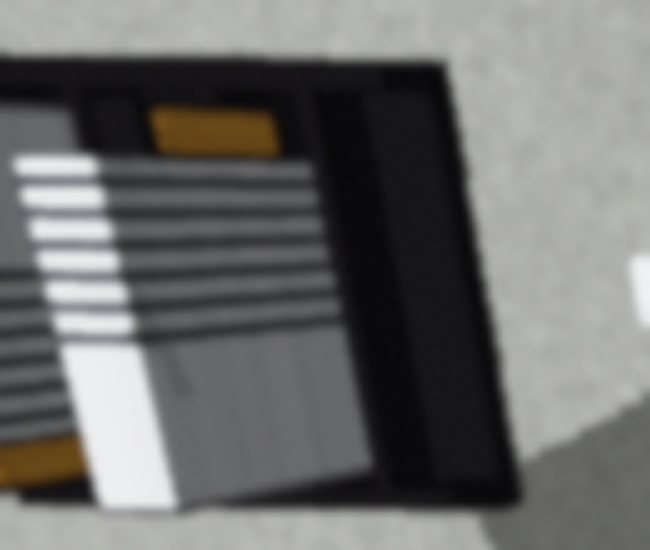

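```bash
cat > fit.py <<'E'
from h import *
import sys,json
E
python3 - <<'E'
from h import *
o,s=snap('wrist','w2')
A=lambda X,Y:(120+X/4,15+Y/3.3)
B=lambda X,Y:(310+X/4,15+Y/3.3)
C=lambda X,Y:(X/5,90+Y/5)
P={'panL':(A(35,462),.104),'panR':(B(717,466),.104),
's3b':(A(676,366),.012),'s3t':(A(671,92),.012),'s2b':(B(81,366),.012),'s2t':(B(83,92),.012),
'm5f':(A(263,325),.082),'m5b':(A(228,52),.082),'m4f':(A(459,325),.082),'m4b':(A(437,52),.082),'m1f':(B(288,322),.082),'m1b':(B(308,52),.082),
'rackTR':(C(445,65),.026),'rackBR':(C(518,500),.026),'rmR_f':(C(138,507),.08),'rmR_b':(C(56,157),.08),
'rmRfins':(C(102,342),.08)}
for k,((u,v),z) in P.items(): print(k,p2w(s,u,v,z,o).round(4))
for q in ['logger','multimeter']:
    for r in ctrl.regions_of('wrist',q)[:1]:
        ys,xs=np.nonzero(r['mask']); print(q,r['confidence'],xs.min(),xs.max(),ys.min(),ys.max())
E
```

```text
panL [0.4673 0.1842 0.104 ]
panR [ 0.457  -0.1996  0.104 ]
s3b [0.4946 0.021  0.012 ]
s3t [0.5961 0.0178 0.012 ]
s2b [ 0.4933 -0.0348  0.012 ]
s2t [ 0.5948 -0.0366  0.012 ]
m5f [0.5093 0.1275 0.082 ]
m5b [0.5908 0.1253 0.082 ]
m4f [0.508  0.0735 0.082 ]
m4b [0.5895 0.0715 0.082 ]
m1f [ 0.5052 -0.0886  0.082 ]
m1b [ 0.5858 -0.0911  0.082 ]
rackTR [0.5289 0.2747 0.026 ]
rackBR [0.4151 0.2799 0.026 ]
rmR_f [0.4259 0.3286 0.08  ]
rmR_b [0.5059 0.3248 0.08  ]
rmRfins [0.4648 0.3261 0.08  ]
logger 0.64 540 598 113 163
multimeter 0.87 557 615 0 24
```

Slots are spaced 54 mm as expected: slot 3 is at about (0.545, 0.0186), yaw about -1.5°. The slot 5 module's origin is at about (0.543, 0.1264). I'll go above it with the jaws part open.

```bash
cat >> h.py <<'E'
def go(x,y,z,yaw=None):
    o=ctrl.get_obs(); Rm=R.from_euler('xyz',o['orientation'],degrees=True).as_matrix()
    d=np.array([x,y,z])-o['tool_pos']
    print('at',o['tool_pos'].round(4),'yaw',o['orientation'][2].round(2),'F',o['force'].round(1),'shift cm',(Rm.T@d*100).round(2),'t',o['clock'])
E
python3 -c "
from h import *
go(.543,.1264,.13)"
```

```text
at [ 0.4217 -0.0146  0.2474] yaw -1.23 F [-0.8 -0.6  0. ] shift cm [ 11.81 -14.35  11.77] t 3.35
```

jog_arm:
  commands:
    - {"x": 2, "y": -2.4, "z": 0, "roll": 0}
    - {"x": 2, "y": -2.4, "z": 0, "roll": 0}
    - {"x": 2, "y": -2.4, "z": 1, "roll": 0}
    - {"x": 2, "y": -2.4, "z": 2, "roll": 0}
    - {"x": 2, "y": -2.4, "z": 2, "roll": 0}
    - {"x": 1.9, "y": -2.4, "z": 3, "roll": 0}
    - {"x": 0, "y": 0, "z": 3, "roll": 0}
    - {"x": 0, "y": 0, "z": 0, "roll": 0}
    - {"x": 0, "y": 0, "z": 0, "roll": 0}
    - {"x": 0, "y": 0, "z": 0, "roll": 0}
  gripper: 3.6

```text
clock: 4.35
tool_pos: [0.5442, 0.1265, 0.1388]
orientation: [-179.9, -0.2, -1.2]
force: [-0.3, -0.0, -0.3]
opening: 0.0359
```

```bash
python3 - <<'E'
from h import *
go(.543,.1264,.052)
o,s=snap('wrist','w3')
E
```

```text
at [0.5442 0.1265 0.1388] yaw -1.23 F [-0.3 -0.  -0.3] shift cm [-0.15  0.03  8.68] t 4.35
```

View pics/w3.png

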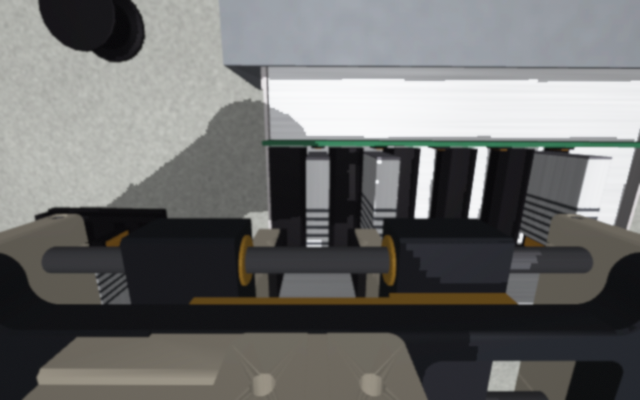

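The slot 5 module (317,185) is centred between the fingers (267 and 369). I'll descend and grip.

jog_arm:
  commands:
    - {"x": -0.1, "y": 0, "z": 2.5, "roll": 0}
    - {"x": 0, "y": 0, "z": 2.5, "roll": 0}
    - {"x": 0, "y": 0, "z": 2, "roll": 0}
    - {"x": 0, "y": 0, "z": 1.7, "roll": 0}
    - {"x": 0, "y": 0, "z": 0, "roll": 0}
    - {"x": 0, "y": 0, "z": 0, "roll": 0}

```text
clock: 5.0
tool_pos: [0.5431, 0.1264, 0.0511]
orientation: [-180.0, -0.1, -1.2]
force: [1.0, -0.8, 0.8]
opening: 0.036
```

jog_arm:
  commands:
    - {"x": 0, "y": 0, "z": 0, "roll": 0}
    - {"x": 0, "y": 0, "z": 0, "roll": 0}
    - {"x": 0, "y": 0, "z": 0, "roll": 0}
    - {"x": 0, "y": 0, "z": 0, "roll": 0}
    - {"x": 0, "y": 0, "z": 0, "roll": 0}
    - {"x": 0, "y": 0, "z": 0, "roll": 0}
  gripper: 0.5

```text
clock: 5.6
tool_pos: [0.5428, 0.1265, 0.0505]
orientation: [-180.0, -0.1, -1.2]
force: [-1.5, -0.1, 7.0]
opening: 0.0179
```

```bash
python3 - <<'E'
from h import *
go(.543,.1264,.052);print(ctrl.get_obs()['moment'].round(2))
E
```

```text
at [0.5428 0.1265 0.0505] yaw -1.23 F [-1.5 -0.1  7. ] shift cm [ 0.02  0.01 -0.15] t 5.6
[-0.01  0.59 -0.04]
```

jog_arm:
  commands:
    - {"x": 0, "y": 0, "z": -1, "roll": 0}
    - {"x": 0, "y": 0, "z": -1.5, "roll": 0}
    - {"x": 0, "y": 0, "z": -2, "roll": 0}
    - {"x": 0, "y": 0, "z": -2, "roll": 0}
    - {"x": 0, "y": 0, "z": -2, "roll": 0}
    - {"x": 0, "y": 0, "z": 0, "roll": 0}
    - {"x": 0, "y": 0, "z": 0, "roll": 0.07}
    - {"x": 0, "y": 0, "z": 0, "roll": 0.14}
    - {"x": 0, "y": 0, "z": 0, "roll": 0.14}
    - {"x": 0, "y": 0, "z": 0, "roll": 0.14}
    - {"x": 0, "y": 0, "z": 0, "roll": 0.14}
    - {"x": 0, "y": 0, "z": 0, "roll": 0.14}

```text
clock: 6.8
tool_pos: [0.5416, 0.126, 0.1336]
orientation: [179.9, 0.0, -45.7]
force: [-0.1, -0.2, -2.8]
opening: 0.018
```

jog_arm:
  commands:
    - {"x": 0, "y": 0, "z": 0, "roll": 0.14}
    - {"x": 0, "y": 0, "z": 0, "roll": 0.14}
    - {"x": 0, "y": 0, "z": 0, "roll": 0.14}
    - {"x": 0, "y": 0, "z": 0, "roll": 0.14}
    - {"x": 0, "y": 0, "z": 0, "roll": 0.14}
    - {"x": 0, "y": 0, "z": 0, "roll": 0.14}
    - {"x": 0, "y": 0, "z": 0, "roll": 0.14}
    - {"x": 0, "y": 0, "z": 0, "roll": 0.14}
    - {"x": 0, "y": 0, "z": 0, "roll": 0.14}
    - {"x": 0, "y": 0, "z": 0, "roll": 0.14}
    - {"x": 0, "y": 0, "z": 0, "roll": 0.14}
    - {"x": 0, "y": 0, "z": 0, "roll": 0.14}

```text
clock: 8.0
tool_pos: [0.5417, 0.126, 0.1336]
orientation: [180.0, -0.1, -142.0]
force: [0.9, -0.3, -1.8]
opening: 0.0183
```

jog_arm:
  commands:
    - {"x": 0, "y": 0, "z": 0, "roll": 0.14}
    - {"x": 0, "y": 0, "z": 0, "roll": 0.14}
    - {"x": 0, "y": 0, "z": 0, "roll": 0.14}
    - {"x": 0, "y": 0, "z": 0, "roll": 0.14}
    - {"x": 0, "y": 0, "z": 0, "roll": 0.12}
    - {"x": 0, "y": 0, "z": 0, "roll": 0}
    - {"x": 0, "y": 0, "z": 0, "roll": 0}
    - {"x": 0, "y": 0, "z": 0, "roll": 0}

```text
clock: 8.8
tool_pos: [0.5422, 0.1262, 0.1342]
orientation: [-180.0, -0.0, 179.6]
force: [0.9, 0.2, -2.5]
opening: 0.0174
```

```bash
python3 - <<'E'
from h import *
go(.543,.1264,.06);print(ctrl.get_obs()['moment'].round(2),ctrl.get_obs()['orientation'])
o,s=snap('wrist','w4')
E
```

```text
at [0.5422 0.1262 0.1342] yaw 179.57 F [ 0.9  0.2 -2.5] shift cm [-0.09  0.02  7.42] t 8.8
[ 0.08 -0.18  0.05] [-1.79989149e+02 -2.79328116e-02  1.79567688e+02]
```

View pics/w4.png

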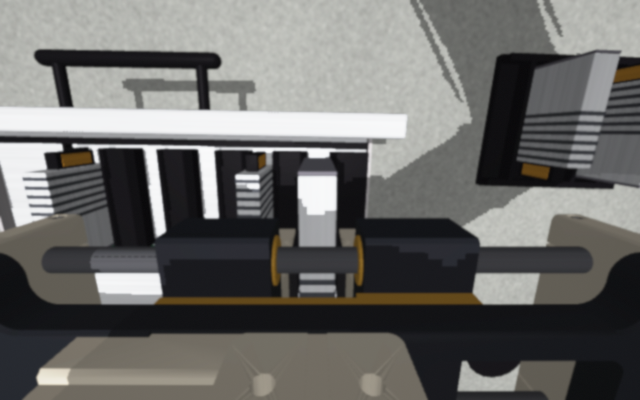

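jog_arm:
  commands:
    - {"x": -0.2, "y": 0.03, "z": 0, "roll": 0.014}
    - {"x": 0, "y": 0, "z": 2, "roll": 0}
    - {"x": 0, "y": 0, "z": 2, "roll": 0}
    - {"x": 0, "y": 0, "z": 1.5, "roll": 0}
    - {"x": 0, "y": 0, "z": 0.8, "roll": 0}
    - {"x": 0, "y": 0, "z": 0.5, "roll": 0}
    - {"x": 0, "y": 0, "z": 0, "roll": 0}
    - {"x": 0, "y": 0, "z": 0, "roll": 0}

```text
clock: 9.65
tool_pos: [0.5448, 0.1268, 0.0672]
orientation: [180.0, 0.0, 178.6]
force: [0.6, 0.8, -1.7]
opening: 0.0183
```

```bash
python3 - <<'E'
from h import *
go(.5444,.1265,.0505)
E
```

```text
at [0.5448 0.1268 0.0672] yaw 178.63 F [ 0.6  0.8 -1.7] shift cm [ 0.04 -0.03  1.67] t 9.65
```

jog_arm:
  commands:
    - {"x": 0, "y": -0.03, "z": 0.5, "roll": 0}
    - {"x": 0, "y": 0, "z": 0.5, "roll": 0}
    - {"x": 0, "y": 0, "z": 0.4, "roll": 0}
    - {"x": 0, "y": 0, "z": 0.2, "roll": 0}
    - {"x": 0, "y": 0, "z": 0, "roll": 0}
    - {"x": 0, "y": 0, "z": 0, "roll": 0}

```text
clock: 10.25
tool_pos: [0.5445, 0.1263, 0.0506]
orientation: [180.0, 0.0, 178.6]
force: [0.7, -0.2, -1.0]
opening: 0.0176
```

```bash
python3 - <<'E'
from h import *
go(.5444,.1265,.0505)
E
```

```text
at [0.5445 0.1263 0.0506] yaw 178.62 F [ 0.7 -0.2 -1. ] shift cm [0.01 0.02 0.01] t 10.25
```

jog_arm:
  commands:
    - {"x": 0, "y": 0, "z": 0, "roll": 0}
    - {"x": 0, "y": 0, "z": 0, "roll": 0}
    - {"x": 0, "y": 0, "z": 0, "roll": 0}
    - {"x": 0, "y": 0, "z": -2, "roll": 0}
    - {"x": 0, "y": 0, "z": -3, "roll": 0}
    - {"x": 0.1, "y": -1.8, "z": 0, "roll": 0}
    - {"x": 0, "y": -1.8, "z": 0, "roll": 0}
    - {"x": 0, "y": -1.8, "z": 0, "roll": 0}
    - {"x": 0, "y": 0, "z": 0, "roll": 0}
    - {"x": 0, "y": 0, "z": 0, "roll": 0}
  gripper: 3.6

```text
clock: 11.25
tool_pos: [0.5416, 0.0712, 0.0999]
orientation: [-180.0, -0.1, 178.5]
force: [-0.0, 0.4, 0.2]
opening: 0.0363
```

```bash
python3 - <<'E'
from h import *
go(.5418,.0725,.0505)
o,s=snap('wrist','w5');snap('scene','s5')
a=cv2.imread('pics/s5.png')[145:275,230:420]; cv2.imwrite('pics/s5z.png',cv2.resize(a,None,fx=3,fy=3,interpolation=cv2.INTER_CUBIC))
E
```

```text
at [0.5416 0.0712 0.0999] yaw 178.52 F [-0.   0.4  0.2] shift cm [-0.02  0.13  4.94] t 11.25
```

View pics/w5.png

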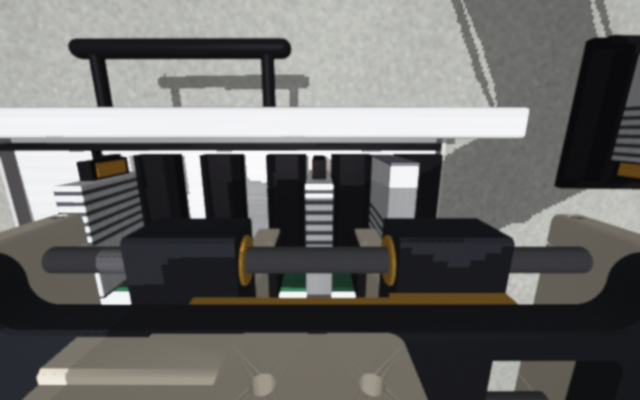

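View pics/s5z.png

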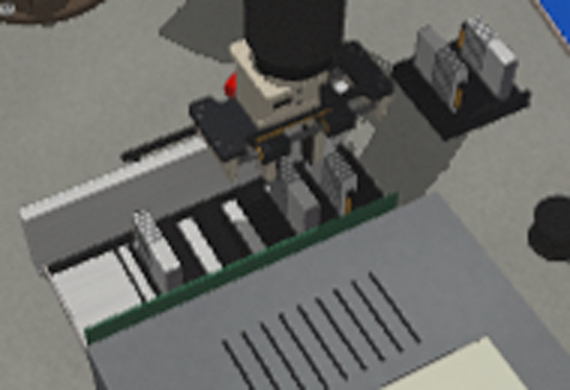

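The slot 5 module now has its tongue to the rear and seated. The slot 4 module (318,185) lies between the fingers. Gripping it.

jog_arm:
  commands:
    - {"x": 0, "y": 0.1, "z": 2, "roll": 0}
    - {"x": 0, "y": 0, "z": 2, "roll": 0}
    - {"x": 0, "y": 0, "z": 0.9, "roll": 0}
    - {"x": 0, "y": 0, "z": 0, "roll": 0}
    - {"x": 0, "y": 0, "z": 0, "roll": 0}

```text
clock: 11.85
tool_pos: [0.5424, 0.0736, 0.0519]
orientation: [-180.0, 0.0, 178.6]
force: [-0.3, 0.5, 0.2]
opening: 0.0362
```

jog_arm:
  commands:
    - {"x": 0, "y": 0, "z": 0, "roll": 0}
    - {"x": 0, "y": 0, "z": 0, "roll": 0}
    - {"x": 0, "y": 0, "z": 0, "roll": 0}
    - {"x": 0, "y": 0, "z": 0, "roll": 0}
    - {"x": 0, "y": 0, "z": 0, "roll": 0}
    - {"x": 0, "y": 0, "z": 0, "roll": 0}
  gripper: 0.5

```text
clock: 12.45
tool_pos: [0.5424, 0.0734, 0.0521]
orientation: [180.0, 0.0, 178.6]
force: [-1.2, -0.0, 5.6]
opening: 0.0179
```

jog_arm:
  commands:
    - {"x": 0, "y": 0, "z": -1, "roll": 0}
    - {"x": 0, "y": 0, "z": -1.5, "roll": 0}
    - {"x": 0, "y": 0, "z": -2, "roll": 0}
    - {"x": 0, "y": 0, "z": -2, "roll": 0}
    - {"x": 0, "y": 0, "z": -2, "roll": 0}
    - {"x": 0, "y": 0, "z": 0, "roll": 0}
    - {"x": 0, "y": 0, "z": 0, "roll": -0.07}
    - {"x": 0, "y": 0, "z": 0, "roll": -0.14}
    - {"x": 0, "y": 0, "z": 0, "roll": -0.14}
    - {"x": 0, "y": 0, "z": 0, "roll": -0.14}
    - {"x": 0, "y": 0, "z": 0, "roll": -0.14}
    - {"x": 0, "y": 0, "z": 0, "roll": -0.14}

```text
clock: 13.65
tool_pos: [0.5413, 0.073, 0.1357]
orientation: [180.0, -0.1, -137.0]
force: [0.1, -0.4, -2.5]
opening: 0.0177
```

jog_arm:
  commands:
    - {"x": 0, "y": 0, "z": 0, "roll": -0.14}
    - {"x": 0, "y": 0, "z": 0, "roll": -0.14}
    - {"x": 0, "y": 0, "z": 0, "roll": -0.14}
    - {"x": 0, "y": 0, "z": 0, "roll": -0.14}
    - {"x": 0, "y": 0, "z": 0, "roll": -0.14}
    - {"x": 0, "y": 0, "z": 0, "roll": -0.14}
    - {"x": 0, "y": 0, "z": 0, "roll": -0.14}
    - {"x": 0, "y": 0, "z": 0, "roll": -0.14}
    - {"x": 0, "y": 0, "z": 0, "roll": -0.14}
    - {"x": 0, "y": 0, "z": 0, "roll": -0.14}
    - {"x": 0, "y": 0, "z": 0, "roll": -0.14}
    - {"x": 0, "y": 0, "z": 0, "roll": -0.14}

```text
clock: 14.85
tool_pos: [0.5414, 0.0731, 0.1357]
orientation: [179.9, 0.1, -40.7]
force: [0.3, 1.1, -2.4]
opening: 0.0179
```

jog_arm:
  commands:
    - {"x": 0, "y": 0, "z": 0, "roll": -0.14}
    - {"x": 0, "y": 0, "z": 0, "roll": -0.14}
    - {"x": 0, "y": 0, "z": 0, "roll": -0.14}
    - {"x": 0, "y": 0, "z": 0, "roll": -0.14}
    - {"x": 0, "y": 0, "z": 0, "roll": -0.13}
    - {"x": 0, "y": 0, "z": 0, "roll": 0}
    - {"x": 0, "y": 0, "z": 0, "roll": 0}
    - {"x": 0, "y": 0, "z": 0, "roll": 0}

```text
clock: 15.65
tool_pos: [0.5418, 0.0732, 0.1363]
orientation: [180.0, 0.0, -1.7]
force: [-0.6, 0.5, -1.7]
opening: 0.0179
```

```bash
python3 - <<'E'
from h import *
go(.543,.0725,.0505)
E
```

```text
at [0.5418 0.0732 0.1363] yaw -1.65 F [-0.6  0.5 -1.7] shift cm [0.12 0.06 8.58] t 15.65
```

jog_arm:
  commands:
    - {"x": 0.1, "y": 0.02, "z": 0, "roll": 0}
    - {"x": 0, "y": 0, "z": 2, "roll": 0}
    - {"x": 0, "y": 0, "z": 2, "roll": 0}
    - {"x": 0, "y": 0, "z": 1.5, "roll": 0}
    - {"x": 0, "y": 0, "z": 0.8, "roll": 0}
    - {"x": 0, "y": 0, "z": 0.5, "roll": 0}
    - {"x": 0, "y": 0, "z": 0, "roll": 0}
    - {"x": 0, "y": 0, "z": 0, "roll": 0}

```text
clock: 16.45
tool_pos: [0.5435, 0.0732, 0.0691]
orientation: [-180.0, -0.0, -1.5]
force: [0.6, 1.6, -2.1]
opening: 0.0177
```

```bash
python3 - <<'E'
from h import *
go(.543,.073,.0515)
E
```

```text
at [0.5435 0.0732 0.0691] yaw -1.48 F [ 0.6  1.6 -2.1] shift cm [-0.05  0.02  1.76] t 16.45
```

jog_arm:
  commands:
    - {"x": 0, "y": 0, "z": 0.5, "roll": 0}
    - {"x": 0, "y": 0, "z": 0.5, "roll": 0}
    - {"x": 0, "y": 0, "z": 0.4, "roll": 0}
    - {"x": 0, "y": 0, "z": 0.3, "roll": 0}
    - {"x": 0, "y": 0, "z": 0, "roll": 0}
    - {"x": 0, "y": 0, "z": 0, "roll": 0}

```text
clock: 17.05
tool_pos: [0.5441, 0.0731, 0.0522]
orientation: [-180.0, -0.1, -1.4]
force: [1.8, -2.8, 2.4]
opening: 0.018
```

```bash
python3 - <<'E'
from h import *
go(.543,.073,.0515)
E
```

```text
at [0.5441 0.0731 0.0522] yaw -1.44 F [ 1.8 -2.8  2.4] shift cm [-0.11  0.02  0.07] t 17.05
```

jog_arm:
  commands:
    - {"x": 0, "y": 0, "z": 0, "roll": 0}
    - {"x": 0, "y": 0, "z": 0, "roll": 0}
    - {"x": 0, "y": 0, "z": 0, "roll": 0}
    - {"x": 0, "y": 0, "z": -2, "roll": 0}
    - {"x": 0, "y": 0, "z": -3, "roll": 0}
    - {"x": -0.1, "y": 3.2, "z": 0, "roll": 0}
    - {"x": 0, "y": 3.2, "z": 0, "roll": 0}
    - {"x": 0, "y": 3.2, "z": 0, "roll": 0}
    - {"x": 0, "y": 3.2, "z": 0, "roll": 0}
    - {"x": 0, "y": 3.3, "z": 0, "roll": 0}
    - {"x": 0, "y": 0, "z": 0, "roll": 0}
    - {"x": 0, "y": 0, "z": 0, "roll": 0}
  gripper: 3.6

```text
clock: 18.25
tool_pos: [0.5376, -0.0885, 0.1013]
orientation: [-180.0, 0.0, -1.6]
force: [0.0, 0.7, -0.9]
opening: 0.0363
```

```bash
python3 - <<'E'
from h import *
go(.5388,-.0894,.0515)
o,s=snap('wrist','w6');snap('scene','s6')
a=cv2.imread('pics/s6.png')[145:275,230:420]; cv2.imwrite('pics/s6z.png',cv2.resize(a,None,fx=3,fy=3,interpolation=cv2.INTER_CUBIC))
E
```

```text
at [ 0.5376 -0.0885  0.1013] yaw -1.59 F [ 0.   0.7 -0.9] shift cm [0.13 0.08 4.98] t 18.25
```

View pics/w6.png

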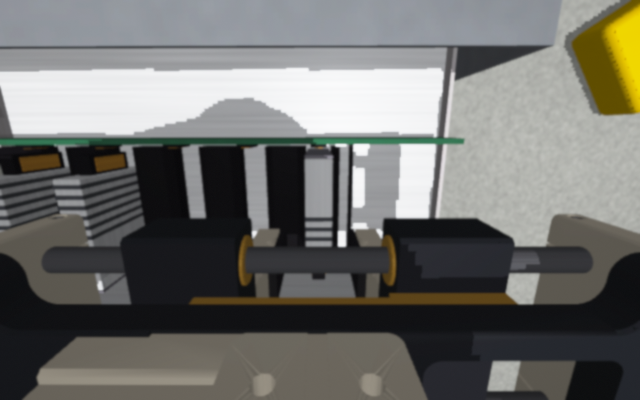

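View pics/s6z.png

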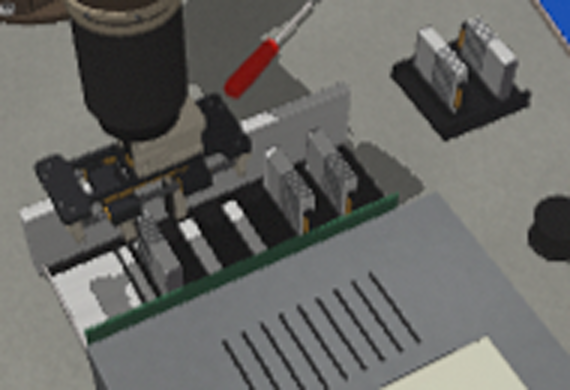

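The slot 4 and 5 modules are now turned, with gold tongues at the rear (wrist view 40,162 and 110,162). The slot 1 module (318,190) is between the fingers. I'll repeat the same sequence.

jog_arm:
  commands:
    - {"x": 0.1, "y": 0.05, "z": 2, "roll": 0}
    - {"x": 0, "y": 0, "z": 2, "roll": 0}
    - {"x": 0, "y": 0, "z": 0.9, "roll": 0}
    - {"x": 0, "y": 0, "z": 0, "roll": 0}
    - {"x": 0, "y": 0, "z": 0, "roll": 0}

```text
clock: 18.85
tool_pos: [0.5393, -0.0879, 0.053]
orientation: [180.0, -0.0, -1.4]
force: [0.2, -0.8, 0.4]
opening: 0.036
```

jog_arm:
  commands:
    - {"x": 0, "y": 0, "z": 0, "roll": 0}
    - {"x": 0, "y": 0, "z": 0, "roll": 0}
    - {"x": 0, "y": 0, "z": 0, "roll": 0}
    - {"x": 0, "y": 0, "z": 0, "roll": 0}
    - {"x": 0, "y": 0, "z": 0, "roll": 0}
    - {"x": 0, "y": 0, "z": 0, "roll": 0}
  gripper: 0.5

```text
clock: 19.45
tool_pos: [0.5393, -0.0884, 0.0532]
orientation: [-180.0, -0.1, -1.5]
force: [-1.5, 1.4, 6.0]
opening: 0.0178
```

jog_arm:
  commands:
    - {"x": 0, "y": 0, "z": -1, "roll": 0}
    - {"x": 0, "y": 0, "z": -1.5, "roll": 0}
    - {"x": 0, "y": 0, "z": -2, "roll": 0}
    - {"x": 0, "y": 0, "z": -2, "roll": 0}
    - {"x": 0, "y": 0, "z": -2, "roll": 0}
    - {"x": 0, "y": 0, "z": 0, "roll": 0}
    - {"x": 0, "y": 0, "z": 0, "roll": 0.07}
    - {"x": 0, "y": 0, "z": 0, "roll": 0.14}
    - {"x": 0, "y": 0, "z": 0, "roll": 0.14}
    - {"x": 0, "y": 0, "z": 0, "roll": 0.14}
    - {"x": 0, "y": 0, "z": 0, "roll": 0.14}
    - {"x": 0, "y": 0, "z": 0, "roll": 0.14}

```text
clock: 20.65
tool_pos: [0.538, -0.0884, 0.1365]
orientation: [179.9, 0.1, -45.9]
force: [0.1, -0.8, -2.1]
opening: 0.018
```

jog_arm:
  commands:
    - {"x": 0, "y": 0, "z": 0, "roll": 0.14}
    - {"x": 0, "y": 0, "z": 0, "roll": 0.14}
    - {"x": 0, "y": 0, "z": 0, "roll": 0.14}
    - {"x": 0, "y": 0, "z": 0, "roll": 0.14}
    - {"x": 0, "y": 0, "z": 0, "roll": 0.14}
    - {"x": 0, "y": 0, "z": 0, "roll": 0.14}
    - {"x": 0, "y": 0, "z": 0, "roll": 0.14}
    - {"x": 0, "y": 0, "z": 0, "roll": 0.14}
    - {"x": 0, "y": 0, "z": 0, "roll": 0.14}
    - {"x": 0, "y": 0, "z": 0, "roll": 0.14}
    - {"x": 0, "y": 0, "z": 0, "roll": 0.14}
    - {"x": 0, "y": 0, "z": 0, "roll": 0.14}

```text
clock: 21.85
tool_pos: [0.5381, -0.0884, 0.1365]
orientation: [179.9, -0.1, -142.2]
force: [0.5, -0.1, -2.2]
opening: 0.0176
```

jog_arm:
  commands:
    - {"x": 0, "y": 0, "z": 0, "roll": 0.14}
    - {"x": 0, "y": 0, "z": 0, "roll": 0.14}
    - {"x": 0, "y": 0, "z": 0, "roll": 0.14}
    - {"x": 0, "y": 0, "z": 0, "roll": 0.14}
    - {"x": 0, "y": 0, "z": 0, "roll": 0.13}
    - {"x": 0, "y": 0, "z": 0, "roll": 0}
    - {"x": 0, "y": 0, "z": 0, "roll": 0}
    - {"x": 0, "y": 0, "z": 0, "roll": 0}

```text
clock: 22.65
tool_pos: [0.5386, -0.0884, 0.1372]
orientation: [-180.0, -0.0, 178.8]
force: [-0.3, 0.1, -3.0]
opening: 0.0178
```

```bash
python3 - <<'E'
from h import *
go(.540,-.089,.0515)
E
```

```text
at [ 0.5386 -0.0884  0.1372] yaw 178.78 F [-0.3  0.1 -3. ] shift cm [-0.14 -0.06  8.57] t 22.65
```

jog_arm:
  commands:
    - {"x": -0.15, "y": -0.02, "z": 0, "roll": 0.004}
    - {"x": 0, "y": 0, "z": 2, "roll": 0}
    - {"x": 0, "y": 0, "z": 2, "roll": 0}
    - {"x": 0, "y": 0, "z": 1.5, "roll": 0}
    - {"x": 0, "y": 0, "z": 0.8, "roll": 0}
    - {"x": 0, "y": 0, "z": 0.5, "roll": 0}
    - {"x": 0, "y": 0, "z": 0, "roll": 0}
    - {"x": 0, "y": 0, "z": 0, "roll": 0}

```text
clock: 23.45
tool_pos: [0.5409, -0.0886, 0.0701]
orientation: [-180.0, 0.1, 178.4]
force: [0.2, 0.8, -0.9]
opening: 0.0175
```

```bash
python3 - <<'E'
from h import *
go(.540,-.0885,.0525)
E
```

```text
at [ 0.5409 -0.0886  0.0701] yaw 178.4 F [ 0.2  0.8 -0.9] shift cm [0.09 0.01 1.76] t 23.45
```

jog_arm:
  commands:
    - {"x": 0, "y": 0, "z": 0.5, "roll": 0}
    - {"x": 0, "y": 0, "z": 0.5, "roll": 0}
    - {"x": 0, "y": 0, "z": 0.4, "roll": 0}
    - {"x": 0, "y": 0, "z": 0.3, "roll": 0}
    - {"x": 0, "y": 0, "z": 0, "roll": 0}
    - {"x": 0, "y": 0, "z": 0, "roll": 0}

```text
clock: 24.05
tool_pos: [0.5416, -0.0886, 0.0532]
orientation: [-180.0, 0.1, 178.4]
force: [2.4, -0.1, 2.5]
opening: 0.0179
```

jog_arm:
  commands:
    - {"x": 0, "y": 0, "z": 0, "roll": 0}
    - {"x": 0, "y": 0, "z": 0, "roll": 0}
    - {"x": 0, "y": 0, "z": 0, "roll": 0}
    - {"x": 0, "y": 0, "z": -2, "roll": 0}
    - {"x": 0, "y": 0, "z": -4, "roll": 0}
    - {"x": 0, "y": 0, "z": -4, "roll": 0}
    - {"x": 0, "y": 0, "z": -4, "roll": 0}
    - {"x": 2, "y": 4, "z": -3, "roll": 0}
    - {"x": 2, "y": 4, "z": 0, "roll": 0}
    - {"x": 1, "y": 4, "z": 0, "roll": 0}
    - {"x": 0, "y": 4, "z": 0, "roll": 0}
    - {"x": 0, "y": 4, "z": 0, "roll": 0}
  gripper: 3.6

```text
clock: 25.25
tool_pos: [0.4967, 0.1112, 0.2208]
orientation: [180.0, 0.0, 178.4]
force: [1.4, -0.7, 0.6]
opening: 0.0363
```

Slot 1 is done. Next I'll look at the rack.

jog_arm:
  commands:
    - {"x": -2, "y": 4, "z": 0, "roll": 0}
    - {"x": -2, "y": 4, "z": 0, "roll": 0}
    - {"x": -2, "y": 4, "z": 0, "roll": 0}
    - {"x": -2, "y": 4, "z": 0, "roll": 0}
    - {"x": -2, "y": 4, "z": 0, "roll": 0}
    - {"x": 0, "y": 3, "z": 0, "roll": 0}
    - {"x": 0, "y": 0, "z": 0, "roll": 0}
    - {"x": 0, "y": 0, "z": 0, "roll": 0}

```text
clock: 26.05
tool_pos: [0.6033, 0.3373, 0.2192]
orientation: [-179.9, -0.1, 178.4]
force: [-0.3, -0.7, 0.3]
opening: 0.0362
```

```bash
python3 - <<'E'
from h import *
go(.47,.326,.05)
o,s=snap('wrist','w7');snap('top','t7')
a=cv2.imread('pics/w7.png')[20:220,200:440]; cv2.imwrite('pics/w7z.png',cv2.resize(a,None,fx=3,fy=3,interpolation=cv2.INTER_CUBIC))
a=cv2.imread('pics/t7.png')[140:245,260:480]; cv2.imwrite('pics/t7z.png',cv2.resize(a,None,fx=3,fy=3,interpolation=cv2.INTER_CUBIC))
E
```

```text
at [0.6033 0.3373 0.2192] yaw 178.44 F [-0.3 -0.7  0.3] shift cm [13.27 -1.47 16.95] t 26.05
```

View pics/w7z.png

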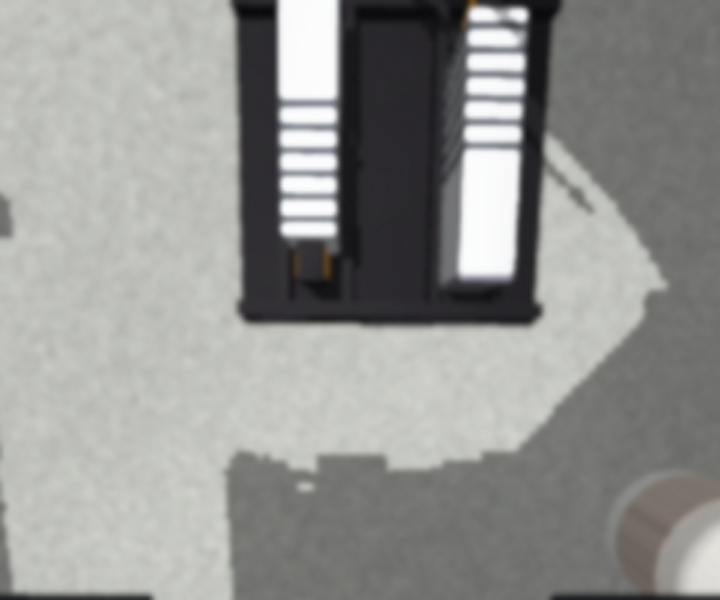

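View pics/t7z.png

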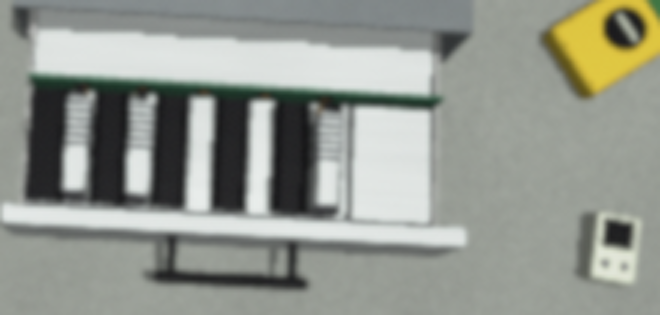

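```bash
python3 - <<'E'
from h import *
o,s=snap('wrist','w8')
A=lambda X,Y:(200+X/3,20+Y/3)
for k,p in {'Rfin':(309,236),'Rbnd':(308,102),'Lplate':(486,277),'Lbnd':(492,147),'Lfin':(498,8)}.items(): print(k,p2w(s,*A(*p),.08,o).round(4))
for k,p in {'TL':(240,10),'BL':(245,318),'BR':(535,318)}.items(): print(k,p2w(s,*A(*p),.026,o).round(4))
E
```

```text
Rfin [0.5064 0.3251 0.08  ]
Rbnd [0.4656 0.3265 0.08  ]
Lplate [0.5213 0.3845 0.08  ]
Lbnd [0.4807 0.386  0.08  ]
Lfin [0.4404 0.3875 0.08  ]
TL [0.4205 0.3003 0.026 ]
BL [0.5313 0.2955 0.026 ]
BR [0.5347 0.4128 0.026 ]
```

Rack: the right module's origin is (0.4724, 0.3262) with its tongue to the rear. The left one is at (0.474, 0.386) with its tongue to the front. In the top crop all three drawer modules now show their tongues at the backplane. I'll pick up the right one.

jog_arm:
  commands:
    - {"x": 2.6, "y": -0.3, "z": 0, "roll": 0.01}
    - {"x": 2.6, "y": -0.3, "z": 0, "roll": 0}
    - {"x": 2.6, "y": -0.3, "z": 0, "roll": 0}
    - {"x": 2.6, "y": -0.3, "z": 1, "roll": 0}
    - {"x": 2.6, "y": -0.3, "z": 3, "roll": 0}
    - {"x": 0, "y": 0, "z": 4, "roll": 0}
    - {"x": 0, "y": 0, "z": 2, "roll": 0}
    - {"x": 0, "y": 0, "z": 0, "roll": 0}
    - {"x": 0, "y": 0, "z": 0, "roll": 0}

```text
clock: 27.1
tool_pos: [0.4739, 0.3263, 0.1214]
orientation: [180.0, 0.0, 177.8]
force: [0.5, -0.3, 0.7]
opening: 0.0361
```

```bash
python3 - <<'E'
from h import *
go(.4724,.3262,.0505)
o,s=snap('wrist','w9')
E
```

```text
at [0.4739 0.3263 0.1214] yaw 177.79 F [ 0.5 -0.3  0.7] shift cm [ 0.16 -0.01  7.09] t 27.1
```

View pics/w9.png

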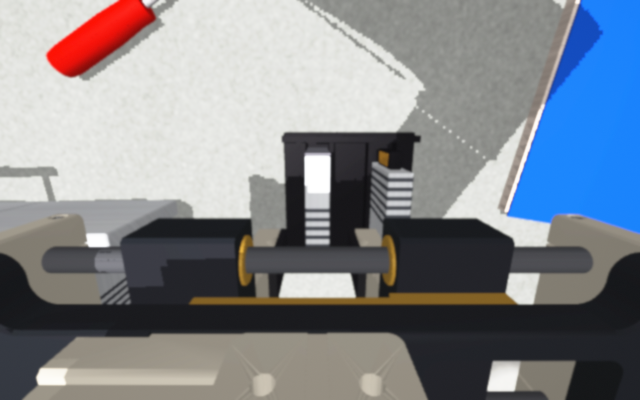

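The right module (317,190) is centred between the fingers.

jog_arm:
  commands:
    - {"x": 0.15, "y": 0, "z": 2.5, "roll": 0}
    - {"x": 0, "y": 0, "z": 2, "roll": 0}
    - {"x": 0, "y": 0, "z": 1.6, "roll": 0}
    - {"x": 0, "y": 0, "z": 1, "roll": 0}
    - {"x": 0, "y": 0, "z": 0, "roll": 0}
    - {"x": 0, "y": 0, "z": 0, "roll": 0}

```text
clock: 27.75
tool_pos: [0.4725, 0.3271, 0.0505]
orientation: [179.9, 0.1, 177.8]
force: [0.7, 0.0, 0.7]
opening: 0.0358
```

jog_arm:
  commands:
    - {"x": 0, "y": 0, "z": 0, "roll": 0}
    - {"x": 0, "y": 0, "z": 0, "roll": 0}
    - {"x": 0, "y": 0, "z": 0, "roll": 0}
    - {"x": 0, "y": 0, "z": 0, "roll": 0}
    - {"x": 0, "y": 0, "z": 0, "roll": 0}
    - {"x": 0, "y": 0, "z": 0, "roll": 0}
  gripper: 0.5

```text
clock: 28.35
tool_pos: [0.4721, 0.327, 0.05]
orientation: [180.0, 0.0, 177.8]
force: [-1.1, -0.1, 5.6]
opening: 0.0182
```

jog_arm:
  commands:
    - {"x": 0, "y": 0, "z": -1, "roll": 0}
    - {"x": 0, "y": 0, "z": -1.5, "roll": 0}
    - {"x": 0, "y": 0, "z": -3, "roll": 0}
    - {"x": 0, "y": 0, "z": -3, "roll": 0}
    - {"x": 0, "y": 0, "z": -3, "roll": 0}
    - {"x": 0, "y": 0, "z": -1.5, "roll": 0}
    - {"x": 0, "y": 0, "z": 0, "roll": -0.012}
    - {"x": 0, "y": 0, "z": 0, "roll": 0}
    - {"x": 0, "y": 0, "z": 0, "roll": 0}

```text
clock: 29.25
tool_pos: [0.4712, 0.326, 0.1781]
orientation: [-179.9, -0.1, 178.5]
force: [1.4, 0.3, -1.8]
opening: 0.0177
```

```bash
python3 - <<'E'
from h import *
go(.543,.019,.13)
E
```

```text
at [0.4712 0.326  0.1781] yaw 178.48 F [ 1.4  0.3 -1.8] shift cm [ -8.   -30.49   4.84] t 29.25
```

jog_arm:
  commands:
    - {"x": -0.8, "y": -3, "z": 0, "roll": 0}
    - {"x": -0.8, "y": -3, "z": 0, "roll": 0}
    - {"x": -0.8, "y": -3, "z": 0, "roll": 0}
    - {"x": -0.8, "y": -3, "z": 0, "roll": 0}
    - {"x": -0.8, "y": -3, "z": 0, "roll": 0}
    - {"x": -0.8, "y": -3, "z": 0, "roll": 0}
    - {"x": -0.8, "y": -3, "z": 0, "roll": 0}
    - {"x": -0.8, "y": -3, "z": 0, "roll": 0}
    - {"x": -0.8, "y": -3, "z": 0, "roll": 0}
    - {"x": -0.8, "y": -3.5, "z": 0, "roll": 0}
    - {"x": 0, "y": 0, "z": 0, "roll": 0}
    - {"x": 0, "y": 0, "z": 0, "roll": 0}

```text
clock: 30.45
tool_pos: [0.5433, 0.0187, 0.1781]
orientation: [-180.0, -0.1, 178.4]
force: [-0.2, 0.9, -1.8]
opening: 0.0178
```

```bash
python3 - <<'E'
from h import *
go(.543,.019,.071)
E
```

```text
at [0.5433 0.0187 0.1781] yaw 178.37 F [-0.2  0.9 -1.8] shift cm [1.000e-02 4.000e-02 1.071e+01] t 30.45
```

jog_arm:
  commands:
    - {"x": 0, "y": 0.03, "z": 3, "roll": -0.002}
    - {"x": 0, "y": 0, "z": 3, "roll": 0}
    - {"x": 0, "y": 0, "z": 2, "roll": 0}
    - {"x": 0, "y": 0, "z": 1, "roll": 0}
    - {"x": 0, "y": 0, "z": 0.6, "roll": 0}
    - {"x": 0, "y": 0, "z": 0.6, "roll": 0}
    - {"x": 0, "y": 0, "z": 0.5, "roll": 0}
    - {"x": 0, "y": 0, "z": 0, "roll": 0}
    - {"x": 0, "y": 0, "z": 0, "roll": 0}

```text
clock: 31.35
tool_pos: [0.5441, 0.02, 0.0728]
orientation: [180.0, 0.0, 178.6]
force: [0.6, -0.5, -2.0]
opening: 0.0178
```

```bash
python3 - <<'E'
from h import *
go(.543,.019,.053)
E
```

```text
at [0.5441 0.02   0.0728] yaw 178.62 F [ 0.6 -0.5 -2. ] shift cm [ 0.11 -0.11  1.98] t 31.35
```

jog_arm:
  commands:
    - {"x": 0.05, "y": -0.05, "z": 0.5, "roll": 0}
    - {"x": 0, "y": 0, "z": 0.5, "roll": 0}
    - {"x": 0, "y": 0, "z": 0.5, "roll": 0}
    - {"x": 0, "y": 0, "z": 0.4, "roll": 0}
    - {"x": 0, "y": 0, "z": 0, "roll": 0}
    - {"x": 0, "y": 0, "z": 0, "roll": 0}

```text
clock: 31.95
tool_pos: [0.5433, 0.0195, 0.0533]
orientation: [-180.0, -0.0, 178.6]
force: [0.9, 0.4, -1.4]
opening: 0.0183
```

```bash
python3 - <<'E'
from h import *
go(.543,.019,.053)
E
```

```text
at [0.5433 0.0195 0.0533] yaw 178.62 F [ 0.9  0.4 -1.4] shift cm [ 0.03 -0.05  0.03] t 31.95
```

jog_arm:
  commands:
    - {"x": 0, "y": 0, "z": 0.15, "roll": 0}
    - {"x": 0, "y": 0, "z": 0, "roll": 0}
    - {"x": 0, "y": 0, "z": 0, "roll": 0}

```text
clock: 32.25
tool_pos: [0.5435, 0.0195, 0.052]
orientation: [180.0, 0.0, 178.6]
force: [0.1, 0.1, -1.3]
opening: 0.018
```

jog_arm:
  commands:
    - {"x": 0, "y": 0, "z": 0, "roll": 0}
    - {"x": 0, "y": 0, "z": 0, "roll": 0}
    - {"x": 0, "y": 0, "z": 0, "roll": 0}
    - {"x": 0, "y": 0, "z": -2, "roll": 0}
    - {"x": 0, "y": 0, "z": -4, "roll": 0}
    - {"x": 0, "y": 0, "z": -4, "roll": 0}
    - {"x": 0, "y": 0, "z": -2, "roll": 0}
    - {"x": 0, "y": 0, "z": 0, "roll": 0}
    - {"x": 0, "y": 0, "z": 0, "roll": 0}
  gripper: 3.6

```text
clock: 33.15
tool_pos: [0.5433, 0.0196, 0.1722]
orientation: [180.0, 0.1, 178.6]
force: [-0.3, 0.5, 0.0]
opening: 0.0364
```

```bash
python3 - <<'E'
from h import *
go(.4734,.387,.178)
E
```

```text
at [0.5433 0.0196 0.1722] yaw 178.6 F [-0.3  0.5  0. ] shift cm [ 7.89 36.56 -0.56] t 33.15
```

jog_arm:
  commands:
    - {"x": 0.8, "y": 3.6, "z": 0, "roll": 0.014}
    - {"x": 0.8, "y": 3.6, "z": 0, "roll": 0}
    - {"x": 0.8, "y": 3.6, "z": 0, "roll": 0}
    - {"x": 0.8, "y": 3.6, "z": 0, "roll": 0}
    - {"x": 0.8, "y": 3.6, "z": 0, "roll": 0}
    - {"x": 0.8, "y": 3.6, "z": 0, "roll": 0}
    - {"x": 0.8, "y": 3.6, "z": 0, "roll": 0}
    - {"x": 0.8, "y": 3.6, "z": 0, "roll": 0}
    - {"x": 0.5, "y": 3.6, "z": 0, "roll": 0}
    - {"x": 0.5, "y": 3.6, "z": 0, "roll": 0}
    - {"x": 0, "y": 0, "z": 3, "roll": 0}
    - {"x": 0, "y": 0, "z": 0, "roll": 0}

```text
clock: 34.35
tool_pos: [0.48, 0.3805, 0.1366]
orientation: [-179.6, -0.3, 177.8]
force: [-0.2, -0.6, -1.3]
opening: 0.0364
```

```bash
python3 - <<'E'
from h import *
o,s=snap('wrist','w10')
go(.4735,.387,.0503)
E
```

```text
at [0.481  0.3804 0.1387] yaw 177.83 F [-0.3  1.  -0.1] shift cm [0.74 0.68 8.84] t 34.4
```

View pics/w10.png

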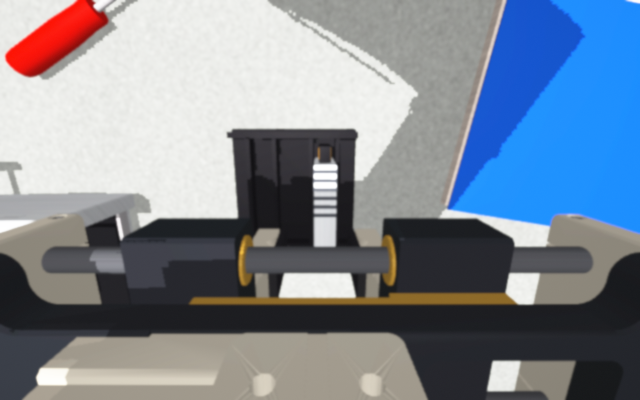

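The last rack module (324,190) is 6–7 mm to the side, so I'll correct and descend.

jog_arm:
  commands:
    - {"x": 0.7, "y": 0.65, "z": 0, "roll": 0}
    - {"x": 0, "y": 0, "z": 3, "roll": 0}
    - {"x": 0, "y": 0, "z": 3, "roll": 0}
    - {"x": 0, "y": 0, "z": 2, "roll": 0}
    - {"x": 0, "y": 0, "z": 0.8, "roll": 0}
    - {"x": 0, "y": 0, "z": 0, "roll": 0}
    - {"x": 0, "y": 0, "z": 0, "roll": 0}

```text
clock: 35.1
tool_pos: [0.4766, 0.3893, 0.0554]
orientation: [179.9, 0.1, 177.8]
force: [0.4, 0.7, -0.3]
opening: 0.036
```

jog_arm:
  commands:
    - {"x": 0, "y": 0, "z": 0, "roll": 0}
    - {"x": 0, "y": 0, "z": 0, "roll": 0}
    - {"x": 0, "y": 0, "z": 0, "roll": 0}
    - {"x": 0, "y": 0, "z": 0, "roll": 0}
    - {"x": 0, "y": 0, "z": 0, "roll": 0}
    - {"x": 0, "y": 0, "z": 0, "roll": 0}
  gripper: 0.5

```text
clock: 35.7
tool_pos: [0.4761, 0.3885, 0.0547]
orientation: [-180.0, 0.0, 177.8]
force: [-1.0, -2.6, 5.6]
opening: 0.0177
```

jog_arm:
  commands:
    - {"x": 0, "y": 0, "z": -1, "roll": 0}
    - {"x": 0, "y": 0, "z": -1.5, "roll": 0}
    - {"x": 0, "y": 0, "z": -3, "roll": 0}
    - {"x": 0, "y": 0, "z": -3, "roll": 0}
    - {"x": 0, "y": 0, "z": -3, "roll": 0}
    - {"x": 0, "y": 0, "z": -1.5, "roll": -0.14}
    - {"x": 0, "y": 0, "z": 0, "roll": -0.14}
    - {"x": 0, "y": 0, "z": 0, "roll": -0.14}
    - {"x": 0, "y": 0, "z": 0, "roll": -0.14}
    - {"x": 0, "y": 0, "z": 0, "roll": -0.14}
    - {"x": 0, "y": 0, "z": 0, "roll": -0.14}
    - {"x": 0, "y": 0, "z": 0, "roll": -0.14}

```text
clock: 36.9
tool_pos: [0.4756, 0.3887, 0.1841]
orientation: [180.0, -0.0, -125.7]
force: [0.4, 0.4, -2.2]
opening: 0.0178
```

jog_arm:
  commands:
    - {"x": 0, "y": 0, "z": 0, "roll": -0.14}
    - {"x": 0, "y": 0, "z": 0, "roll": -0.14}
    - {"x": 0, "y": 0, "z": 0, "roll": -0.14}
    - {"x": 0, "y": 0, "z": 0, "roll": -0.14}
    - {"x": 0, "y": 0, "z": 0, "roll": -0.14}
    - {"x": 0, "y": 0, "z": 0, "roll": -0.14}
    - {"x": 0, "y": 0, "z": 0, "roll": -0.14}
    - {"x": 0, "y": 0, "z": 0, "roll": -0.14}
    - {"x": 0, "y": 0, "z": 0, "roll": -0.14}
    - {"x": 0, "y": 0, "z": 0, "roll": -0.14}
    - {"x": 0, "y": 0, "z": 0, "roll": -0.14}
    - {"x": 0, "y": 0, "z": 0, "roll": -0.14}

```text
clock: 38.1
tool_pos: [0.4756, 0.3887, 0.1841]
orientation: [180.0, 0.0, -29.5]
force: [-0.2, 0.5, -1.9]
opening: 0.0182
```

jog_arm:
  commands:
    - {"x": 0, "y": 0, "z": 0, "roll": -0.14}
    - {"x": 0, "y": 0, "z": 0, "roll": -0.14}
    - {"x": 0, "y": 0, "z": 0, "roll": -0.14}
    - {"x": 0, "y": 0, "z": 0, "roll": -0.07}
    - {"x": 0, "y": 0, "z": 0, "roll": 0}
    - {"x": 0, "y": 0, "z": 0, "roll": 0}
    - {"x": 0, "y": 0, "z": 0, "roll": 0}

```text
clock: 38.8
tool_pos: [0.4758, 0.3887, 0.184]
orientation: [-180.0, 0.0, -1.8]
force: [0.2, 0.6, -2.0]
opening: 0.0179
```

```bash
python3 - <<'E'
from h import *
go(.5418,-.0347,.178)
E
```

```text
at [0.4758 0.3887 0.184 ] yaw -1.81 F [ 0.2  0.6 -2. ] shift cm [ 7.93 42.11  0.6 ] t 38.8
```

jog_arm:
  commands:
    - {"x": 0.7, "y": 3.8, "z": 0, "roll": -0.005}
    - {"x": 0.7, "y": 3.8, "z": 0, "roll": 0}
    - {"x": 0.7, "y": 3.8, "z": 0, "roll": 0}
    - {"x": 0.7, "y": 3.8, "z": 0, "roll": 0}
    - {"x": 0.7, "y": 3.8, "z": 0, "roll": 0}
    - {"x": 0.7, "y": 3.8, "z": 0, "roll": 0}
    - {"x": 0.7, "y": 3.8, "z": 0, "roll": 0}
    - {"x": 0.7, "y": 3.8, "z": 0, "roll": 0}
    - {"x": 0.7, "y": 3.8, "z": 0, "roll": 0}
    - {"x": 0.7, "y": 3.8, "z": 0, "roll": 0}
    - {"x": 0.5, "y": 3.8, "z": 0, "roll": 0}
    - {"x": 0, "y": 0, "z": 0, "roll": 0}

```text
clock: 40.0
tool_pos: [0.5402, -0.0346, 0.1839]
orientation: [180.0, 0.0, -1.7]
force: [-0.1, 1.4, -2.2]
opening: 0.0177
```

jog_arm:
  commands:
    - {"x": 0, "y": 0, "z": 0, "roll": 0}
    - {"x": 0, "y": 0, "z": 0, "roll": 0}

```text
clock: 40.2
tool_pos: [0.5403, -0.0307, 0.184]
orientation: [-180.0, -0.0, -1.5]
force: [-0.1, 0.3, -1.8]
opening: 0.0178
```

```bash
python3 - <<'E'
from h import *
go(.540,-.0347,.075)
o,s=snap('wrist','w11')
E
```

```text
at [ 0.5403 -0.0307  0.184 ] yaw -1.45 F [-0.1  0.3 -1.8] shift cm [-0.02  0.4  10.9 ] t 40.2
```

View pics/w11.png

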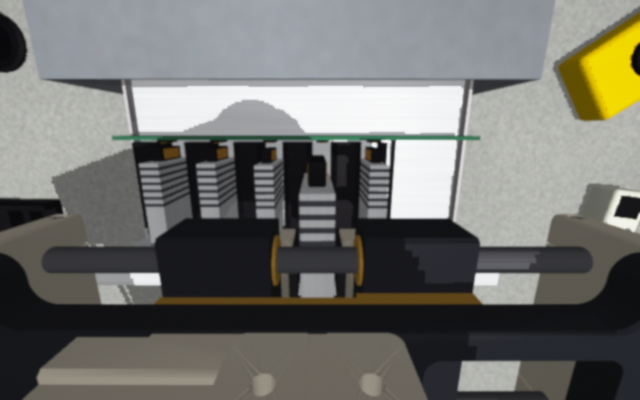

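All four placed modules show their tongues at the rear (~170, 220, 268 and 375, row 153). The held one needs 4 mm in y before it goes down into slot 2.

jog_arm:
  commands:
    - {"x": 0, "y": 0.4, "z": 0, "roll": 0}
    - {"x": 0, "y": 0, "z": 3, "roll": 0}
    - {"x": 0, "y": 0, "z": 3, "roll": 0}
    - {"x": 0, "y": 0, "z": 2, "roll": 0}
    - {"x": 0, "y": 0, "z": 1, "roll": 0}
    - {"x": 0, "y": 0, "z": 0.6, "roll": 0}
    - {"x": 0, "y": 0, "z": 0.6, "roll": 0}
    - {"x": 0, "y": 0, "z": 0.6, "roll": 0}
    - {"x": 0, "y": 0, "z": 0, "roll": 0}
    - {"x": 0, "y": 0, "z": 0, "roll": 0}

```text
clock: 41.25
tool_pos: [0.5405, -0.035, 0.0763]
orientation: [-180.0, -0.0, -1.4]
force: [0.2, 0.6, -1.1]
opening: 0.0178
```

```bash
python3 - <<'E'
from h import *
go(.540,-.0347,.0565)
E
```

```text
at [ 0.5405 -0.035   0.0763] yaw -1.42 F [ 0.2  0.6 -1.1] shift cm [-0.05 -0.03  1.98] t 41.25
```

jog_arm:
  commands:
    - {"x": 0, "y": 0, "z": 0.5, "roll": 0}
    - {"x": 0, "y": 0, "z": 0.5, "roll": 0}
    - {"x": 0, "y": 0, "z": 0.5, "roll": 0}
    - {"x": 0, "y": 0, "z": 0.4, "roll": 0}
    - {"x": 0, "y": 0, "z": 0, "roll": 0}
    - {"x": 0, "y": 0, "z": 0, "roll": 0}

```text
clock: 41.85
tool_pos: [0.5401, -0.0351, 0.0566]
orientation: [180.0, 0.0, -1.4]
force: [-0.0, -0.2, -2.6]
opening: 0.0177
```

```bash
python3 - <<'E'
from h import *
go(.540,-.0347,.0565)
E
```

```text
at [ 0.5401 -0.0351  0.0566] yaw -1.42 F [-0.  -0.2 -2.6] shift cm [-0.01 -0.04  0.01] t 41.85
```

jog_arm:
  commands:
    - {"x": 0, "y": 0, "z": 0.15, "roll": 0}
    - {"x": 0, "y": 0, "z": 0, "roll": 0}

```text
clock: 42.05
tool_pos: [0.5415, -0.0351, 0.0566]
orientation: [180.0, -0.1, -1.4]
force: [-0.5, 0.4, 6.6]
opening: 0.018
```

jog_arm:
  commands:
    - {"x": 0, "y": 0, "z": 0, "roll": 0}
    - {"x": 0, "y": 0, "z": 0, "roll": 0}
    - {"x": 0, "y": 0, "z": 0, "roll": 0}
    - {"x": 0, "y": 0, "z": -2, "roll": 0}
    - {"x": 0, "y": 0, "z": -4, "roll": 0}
    - {"x": 0, "y": 0, "z": -4, "roll": 0}
    - {"x": 0, "y": 0, "z": -4, "roll": 0}
    - {"x": -2, "y": 4, "z": -3, "roll": 0}
    - {"x": -2, "y": 4, "z": 0, "roll": 0}
    - {"x": -2, "y": 4, "z": 0, "roll": 0}
    - {"x": -2, "y": 4, "z": 0, "roll": 0}
    - {"x": -2, "y": 4, "z": 0, "roll": 0}
  gripper: 3.6

```text
clock: 43.25
tool_pos: [0.4356, -0.2309, 0.2234]
orientation: [-180.0, -0.0, -1.4]
force: [1.0, -1.0, 0.6]
opening: 0.0364
```

jog_arm:
  commands:
    - {"x": -1, "y": 4, "z": 0, "roll": 0}
    - {"x": -1, "y": 4, "z": 0, "roll": 0}
    - {"x": 0, "y": 0, "z": 0, "roll": 0}
    - {"x": 0, "y": 0, "z": 0, "roll": 0}
  gripper: 7.5

```text
clock: 43.65
tool_pos: [0.4141, -0.3099, 0.2228]
orientation: [-180.0, 0.0, -1.6]
force: [0.0, 0.5, -0.3]
opening: 0.0622
```

```bash
python3 - <<'E'
from h import *
o,s=snap('wrist','w12'); go(.45,-.35,.1)
snap('top','t12')
a=cv2.imread('pics/t12.png')[140:245,260:480]; cv2.imwrite('pics/t12z.png',cv2.resize(a,None,fx=3,fy=3,interpolation=cv2.INTER_CUBIC))
a=cv2.imread('pics/w12.png')[0:220]; cv2.imwrite('pics/w12z.png',cv2.resize(a,(800,275)))
r=ctrl.regions_of('wrist','logger')[0]; c=cv2.minAreaRect(np.argwhere(r['mask'])[:,::-1].astype(np.float32)); print(r['confidence'],c)
for p in cv2.boxPoints(c): print(p, p2w(s,*p,.032,o).round(4))
E
```

```text
at [ 0.4145 -0.3091  0.2229] yaw -1.49 F [ 0.3 -0.5 -0.4] shift cm [ 3.66  4.   12.29] t 43.7
0.8 ((378.23699951171875, 110.03590393066406), (38.70970916748047, 55.427982330322266), 8.61564826965332)
[354.94885 134.5377 ] [ 0.4742 -0.3575  0.032 ]
[363.25226  79.73519] [ 0.5356 -0.3668  0.032 ]
[401.52515  85.5341 ] [ 0.5281 -0.4113  0.032 ]
[393.22174 140.33661] [ 0.466  -0.4041  0.032 ]
```

View pics/w12.png

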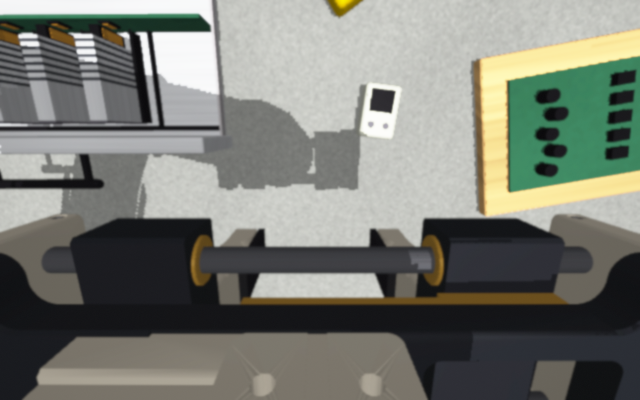

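View pics/t12z.png

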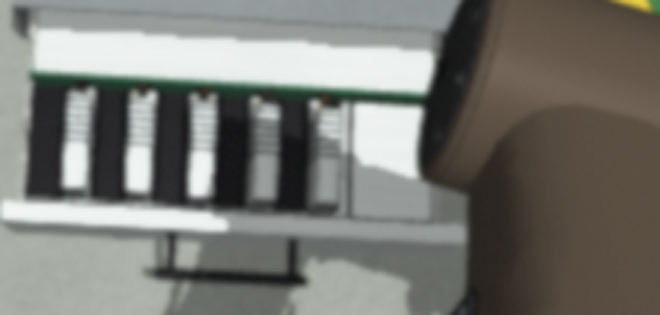

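The top crop shows all five slots filled with tongues at the rear. The logger was knocked and is now at about (0.501, -0.385), yaw about -8.6°, seen at wrist pixel (380,110). I'll move above it.

jog_arm:
  commands:
    - {"x": 0, "y": 0, "z": 0, "roll": 0.124}
    - {"x": 2.4, "y": 2.2, "z": 1, "roll": 0}
    - {"x": 2.4, "y": 2.2, "z": 3, "roll": 0}
    - {"x": 2.4, "y": 2.2, "z": 3, "roll": 0}
    - {"x": 0, "y": 0, "z": 3, "roll": 0}
    - {"x": 0, "y": 0, "z": 0, "roll": 0}
    - {"x": 0, "y": 0, "z": 0, "roll": 0}
    - {"x": 0, "y": 0, "z": 0, "roll": 0}
  gripper: 7.5

```text
clock: 44.6
tool_pos: [0.4775, -0.3848, 0.1255]
orientation: [179.9, -0.2, -8.4]
force: [0.2, -0.6, 0.6]
opening: 0.0751
```

```bash
python3 - <<'E'
from h import *
o,s=snap('wrist','w13'); go(.501,-.385,.012); print(o['orientation'],o['opening'])
E
```

```text
at [ 0.4774 -0.3849  0.1257] yaw -8.45 F [ 0.1 -0.6  0.4] shift cm [ 2.3  -0.35 11.38] t 44.65
[ 1.79937331e+02 -1.56753395e-01 -8.43186089e+00] 0.07512595180231854
```

View pics/w13.png

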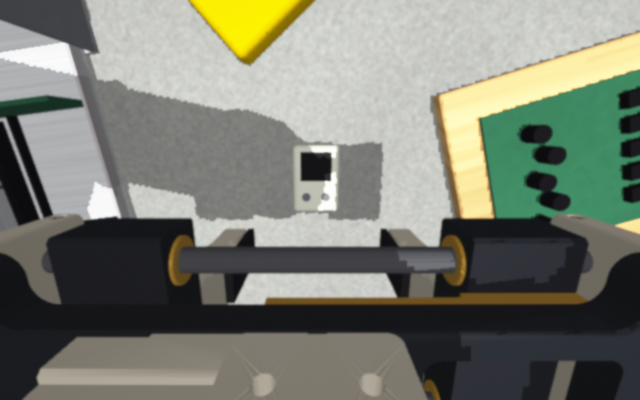

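```bash
python3 - <<'E'
from h import *
o,s=snap('wrist','w14')
for u,v in [(294,146),(338,145),(339,211),(293,211)]: print(p2w(s,u,v,.032,o).round(4))
r=ctrl.regions_of('wrist','logger')[0]; c=cv2.minAreaRect(np.argwhere(r['mask'])[:,::-1].astype(np.float32)); print(c)
P=p2w(s,c[0][0],c[0][1],.03,o); go(P[0],P[1],.012); print(P)
E
```

```text
[ 0.5332 -0.3727  0.032 ]
[ 0.5283 -0.4112  0.032 ]
[ 0.4681 -0.4043  0.032 ]
[ 0.4745 -0.3618  0.032 ]
((315.0, 177.0), (68.0, 46.0), 90.0)
at [ 0.4771 -0.385   0.1254] yaw -8.48 F [0.5 0.3 0.9] shift cm [ 2.53 -0.21 11.35] t 44.75
[ 0.50282303 -0.38683921  0.03      ]
```

The logger is upright in view, centred at (316,178). I'll move over it, descend and grip.

jog_arm:
  commands:
    - {"x": 2.4, "y": -0.2, "z": 2, "roll": 0}
    - {"x": 0, "y": 0, "z": 3, "roll": 0}
    - {"x": 0, "y": 0, "z": 3, "roll": 0}
    - {"x": 0, "y": 0, "z": 2, "roll": 0}
    - {"x": 0, "y": 0, "z": 1.3, "roll": 0}
    - {"x": 0, "y": 0, "z": 0, "roll": 0}
    - {"x": 0, "y": 0, "z": 0, "roll": 0}

```text
clock: 45.45
tool_pos: [0.501, -0.387, 0.0114]
orientation: [180.0, -0.1, -8.5]
force: [1.6, -0.2, 0.4]
opening: 0.0747
```

jog_arm:
  commands:
    - {"x": 0, "y": 0, "z": 0, "roll": 0}
    - {"x": 0, "y": 0, "z": 0, "roll": 0}
    - {"x": 0, "y": 0, "z": 0, "roll": 0}
    - {"x": 0, "y": 0, "z": 0, "roll": 0}
    - {"x": 0, "y": 0, "z": 0, "roll": 0}
    - {"x": 0, "y": 0, "z": 0, "roll": 0}
    - {"x": 0, "y": 0, "z": 0, "roll": 0}
  gripper: 3

```text
clock: 46.15
tool_pos: [0.5004, -0.3868, 0.0106]
orientation: [180.0, -0.0, -8.5]
force: [-1.0, 0.2, 3.6]
opening: 0.042
```

jog_arm:
  commands:
    - {"x": 0, "y": 0, "z": -1, "roll": 0}
    - {"x": 0, "y": 0, "z": -2, "roll": 0}
    - {"x": 0, "y": 0, "z": -3, "roll": 0}
    - {"x": 0, "y": 0, "z": -3, "roll": 0}
    - {"x": 0, "y": 0, "z": -3, "roll": -0.12}
    - {"x": 0, "y": 0, "z": -3, "roll": 0}
    - {"x": 0, "y": 0, "z": 0, "roll": 0}
    - {"x": 0, "y": 0, "z": 0, "roll": 0}

```text
clock: 46.95
tool_pos: [0.5004, -0.3866, 0.1613]
orientation: [180.0, -0.1, -1.7]
force: [-0.9, -0.0, -2.6]
opening: 0.0418
```

```bash
python3 - <<'E'
from h import *
go(.539,-.157,.16); print(ctrl.get_obs()['opening'])
E
```

```text
at [ 0.5004 -0.3866  0.1613] yaw -1.68 F [-0.9 -0.  -2.6] shift cm [  3.18 -23.06   0.13] t 46.95
0.041783786650656726
```

jog_arm:
  commands:
    - {"x": 0.4, "y": -2.9, "z": 0, "roll": 0}
    - {"x": 0.4, "y": -2.9, "z": 0, "roll": 0}
    - {"x": 0.4, "y": -2.9, "z": 0, "roll": 0}
    - {"x": 0.4, "y": -2.9, "z": 0, "roll": 0}
    - {"x": 0.4, "y": -2.9, "z": 0, "roll": 0}
    - {"x": 0.4, "y": -2.9, "z": 0, "roll": 0}
    - {"x": 0.4, "y": -2.9, "z": 0, "roll": 0}
    - {"x": 0.2, "y": -2.8, "z": 0, "roll": 0}
    - {"x": 0, "y": 0, "z": 0, "roll": 0}
    - {"x": 0, "y": 0, "z": 0, "roll": 0}
    - {"x": 0, "y": 0, "z": 0, "roll": 0}

```text
clock: 48.05
tool_pos: [0.5364, -0.157, 0.1596]
orientation: [180.0, 0.1, -1.7]
force: [-0.2, -0.1, -0.8]
opening: 0.042
```

```bash
python3 - <<'E'
from h import *
go(.538,-.157,.027); snap('wrist','w15'); snap('scene','s15')
a=cv2.imread('pics/s15.png')[125:285,220:420]; cv2.imwrite('pics/s15z.png',cv2.resize(a,None,fx=4,fy=3.7,interpolation=cv2.INTER_CUBIC))
E
```

```text
at [ 0.5364 -0.157   0.1596] yaw -1.67 F [-0.2 -0.1 -0.8] shift cm [ 1.800e-01 -1.000e-02  1.326e+01] t 48.05
```

View pics/w15.png

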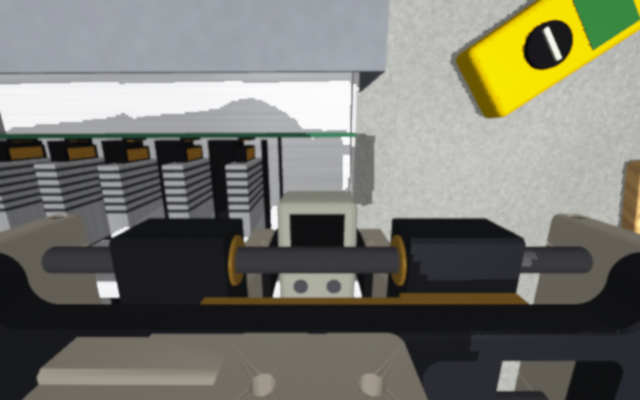

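View pics/s15z.png

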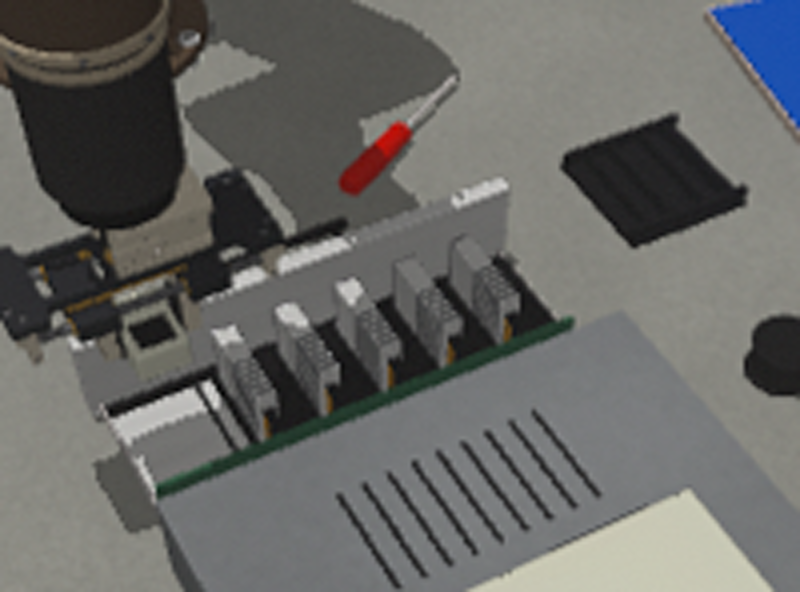

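The five modules stand uniformly in the scene crop with their tongues at the rear, and the rack is empty. The logger hangs over its bay, so I'll lower it.

jog_arm:
  commands:
    - {"x": 0.1, "y": 0, "z": 3, "roll": 0}
    - {"x": 0, "y": 0, "z": 3, "roll": 0}
    - {"x": 0, "y": 0, "z": 2.5, "roll": 0}
    - {"x": 0, "y": 0, "z": 2, "roll": 0}
    - {"x": 0, "y": 0, "z": 1.5, "roll": 0}
    - {"x": 0, "y": 0, "z": 0.6, "roll": 0}
    - {"x": 0, "y": 0, "z": 0.4, "roll": 0}
    - {"x": 0, "y": 0, "z": 0, "roll": 0}
    - {"x": 0, "y": 0, "z": 0, "roll": 0}

```text
clock: 49.05
tool_pos: [0.5384, -0.1569, 0.031]
orientation: [180.0, -0.1, -1.7]
force: [0.3, -0.3, -0.0]
opening: 0.0419
```

```bash
python3 - <<'E'
from h import *
go(.538,-.157,.025)
E
```

```text
at [ 0.5384 -0.1569  0.031 ] yaw -1.66 F [ 0.3 -0.3 -0. ] shift cm [-0.04  0.01  0.6 ] t 49.05
```

jog_arm:
  commands:
    - {"x": 0, "y": 0, "z": 0.2, "roll": 0}
    - {"x": 0, "y": 0, "z": 0.2, "roll": 0}
    - {"x": 0, "y": 0, "z": 0.1, "roll": 0}
    - {"x": 0, "y": 0, "z": 0, "roll": 0}
    - {"x": 0, "y": 0, "z": 0, "roll": 0}

```text
clock: 49.55
tool_pos: [0.538, -0.1566, 0.0253]
orientation: [180.0, -0.0, -1.6]
force: [0.8, 0.1, -0.8]
opening: 0.0419
```

jog_arm:
  commands:
    - {"x": 0, "y": 0, "z": 0, "roll": 0}
    - {"x": 0, "y": 0, "z": 0, "roll": 0}
    - {"x": 0, "y": 0, "z": 0, "roll": 0}
    - {"x": 0, "y": 0, "z": 0, "roll": 0}
    - {"x": 0, "y": 0, "z": -1, "roll": 0}
    - {"x": 0, "y": 0, "z": -3, "roll": 0}
    - {"x": 0, "y": 0, "z": -4, "roll": 0}
    - {"x": 0, "y": 0, "z": -4, "roll": 0}
    - {"x": -2, "y": 0, "z": -4, "roll": 0}
    - {"x": -4, "y": 0, "z": -4, "roll": 0}
    - {"x": -4, "y": 0, "z": 0, "roll": 0}
    - {"x": 0, "y": 0, "z": 0, "roll": 0}
  gripper: 5.4

```text
clock: 50.75
tool_pos: [0.4391, -0.1538, 0.2228]
orientation: [-179.9, -0.2, -1.7]
force: [1.5, -0.4, 0.9]
opening: 0.0542
```

```bash
python3 - <<'E'
from h import *
go(.40,-.157,.06); snap('wrist','w16'); snap('scene','s16')
a=cv2.imread('pics/s16.png')[125:285,220:420]; cv2.imwrite('pics/s16z.png',cv2.resize(a,None,fx=4,fy=3.7,interpolation=cv2.INTER_CUBIC))
E
```

```text
at [ 0.4391 -0.1538  0.2228] yaw -1.68 F [ 1.5 -0.4  0.9] shift cm [-3.95  0.45 16.27] t 50.75
```

View pics/w16.png

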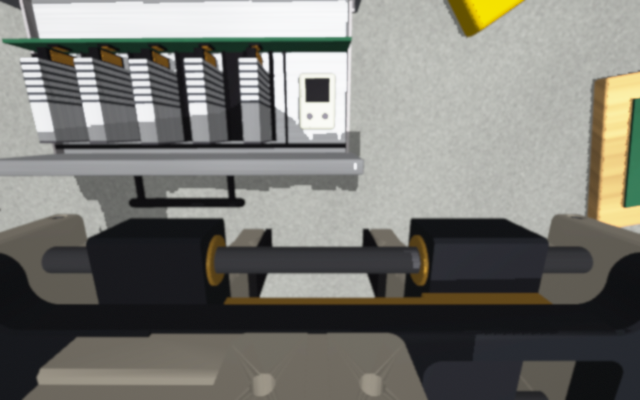

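View pics/s16z.png

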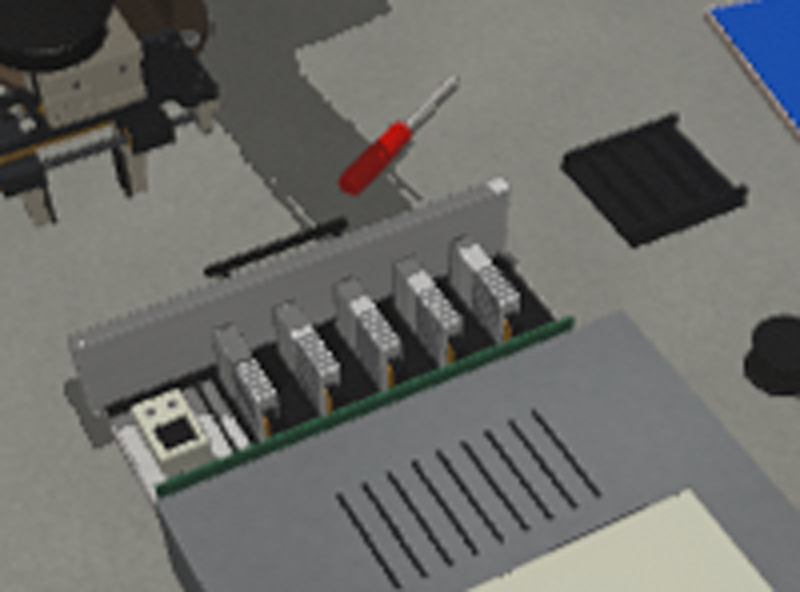

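Everything is in place. The logger lies flat in its bay at wrist pixel (316,100), and the five modules are level with tongues at the rear. Now I'll push the drawer with closed fingers on the bare panel beside the handle.

jog_arm:
  commands:
    - {"x": -1.5, "y": -1.9, "z": 0, "roll": 0}
    - {"x": -1.5, "y": -1.9, "z": 0, "roll": 0}
    - {"x": 0, "y": 0, "z": 3, "roll": 0}
    - {"x": 0, "y": 0, "z": 4, "roll": 0}
    - {"x": 0, "y": 0, "z": 4, "roll": 0}
    - {"x": 0, "y": 0, "z": 3, "roll": 0}
    - {"x": 0, "y": 0, "z": 2, "roll": 0}
    - {"x": 0, "y": 0, "z": 0, "roll": 0}
    - {"x": 0, "y": 0, "z": 0, "roll": 0}
  gripper: 0

```text
clock: 51.75
tool_pos: [0.4143, -0.1151, 0.0607]
orientation: [180.0, 0.1, -1.6]
force: [-0.6, -0.6, -0.1]
opening: 0.0
```

jog_arm:
  commands:
    - {"x": 1, "y": 0, "z": 0, "roll": 0}
    - {"x": 1, "y": 0, "z": 0, "roll": 0}
    - {"x": 0.5, "y": 0, "z": 0, "roll": 0}
    - {"x": 0.5, "y": 0, "z": 0, "roll": 0}
    - {"x": 0.5, "y": 0, "z": 0, "roll": 0}
    - {"x": 0.5, "y": 0, "z": 0, "roll": 0}
    - {"x": 0.5, "y": 0, "z": 0, "roll": 0}
    - {"x": 0.5, "y": 0, "z": 0, "roll": 0}

```text
clock: 52.55
tool_pos: [0.4635, -0.1166, 0.0605]
orientation: [180.0, 0.1, -1.7]
force: [-1.7, -0.6, 1.2]
opening: 0.0007
```

```bash
python3 - <<'E'
from h import *
go(.619,-.115,.06)
E
```

```text
at [ 0.4635 -0.1166  0.0605] yaw -1.66 F [-1.7 -0.6  1.2] shift cm [15.54 -0.61  0.03] t 52.55
```

jog_arm:
  commands:
    - {"x": 0.8, "y": 0, "z": 0, "roll": 0}
    - {"x": 1, "y": 0, "z": 0, "roll": 0}
    - {"x": 1.1, "y": 0, "z": 0, "roll": 0}
    - {"x": 1.1, "y": 0, "z": 0, "roll": 0}
    - {"x": 1.1, "y": 0, "z": 0, "roll": 0}
    - {"x": 1.1, "y": 0, "z": 0, "roll": 0}
    - {"x": 1.1, "y": 0, "z": 0, "roll": 0}
    - {"x": 1.1, "y": 0, "z": 0, "roll": 0}
    - {"x": 1, "y": 0, "z": 0, "roll": 0}
    - {"x": 0.8, "y": 0, "z": 0, "roll": 0}
    - {"x": 0.6, "y": 0, "z": 0, "roll": 0}
    - {"x": 0.5, "y": 0, "z": 0, "roll": 0}

```text
clock: 53.75
tool_pos: [0.5772, -0.1198, 0.0607]
orientation: [-180.0, -0.0, -1.6]
force: [-1.9, 2.2, -0.1]
opening: 0.0006
```

jog_arm:
  commands:
    - {"x": 0.5, "y": 0, "z": 0, "roll": 0}
    - {"x": 0.5, "y": 0, "z": 0, "roll": 0}
    - {"x": 0.5, "y": 0, "z": 0, "roll": 0}
    - {"x": 0.4, "y": 0, "z": 0, "roll": 0}
    - {"x": 0.4, "y": 0, "z": 0, "roll": 0}
    - {"x": 0.4, "y": 0, "z": 0, "roll": 0}

```text
clock: 54.35
tool_pos: [0.604, -0.1205, 0.0607]
orientation: [180.0, -0.0, -1.6]
force: [-2.5, 1.7, 0.6]
opening: 0.0003
```

```bash
python3 - <<'E'
from h import *
go(.619,-.12,.06)
E
```

```text
at [ 0.604  -0.1205  0.0607] yaw -1.65 F [-2.5  1.7  0.6] shift cm [ 1.5  -0.1   0.07] t 54.35
```

Continuing slowly until it reaches the stop.

jog_arm:
  commands:
    - {"x": 0.3, "y": 0, "z": 0, "roll": 0}
    - {"x": 0.3, "y": 0, "z": 0, "roll": 0}
    - {"x": 0.2, "y": 0, "z": 0, "roll": 0}
    - {"x": 0.2, "y": 0, "z": 0, "roll": 0}
    - {"x": 0, "y": 0, "z": 0, "roll": 0}

```text
clock: 54.85
tool_pos: [0.6142, -0.1209, 0.0607]
orientation: [180.0, -0.0, -1.6]
force: [-0.4, -0.4, 0.4]
opening: 0.0007
```

jog_arm:
  commands:
    - {"x": 0.15, "y": 0, "z": 0, "roll": 0}
    - {"x": 0.15, "y": 0, "z": 0, "roll": 0}
    - {"x": 0, "y": 0, "z": 0, "roll": 0}

```text
clock: 55.15
tool_pos: [0.6162, -0.121, 0.0606]
orientation: [180.0, 0.1, -1.7]
force: [-3.2, 0.4, 2.6]
opening: 0.0005
```

jog_arm:
  commands:
    - {"x": 0.15, "y": 0, "z": 0, "roll": 0}
    - {"x": 0.1, "y": 0, "z": 0, "roll": 0}
    - {"x": 0, "y": 0, "z": 0, "roll": 0}

```text
clock: 55.45
tool_pos: [0.6161, -0.1211, 0.0604]
orientation: [180.0, 0.3, -1.7]
force: [-11.9, 2.5, 8.6]
opening: 0.0004
```

The force has risen to 12 N and motion has stopped, so the drawer is at its stop. I'll back off and check.

jog_arm:
  commands:
    - {"x": 0.05, "y": 0, "z": 0, "roll": 0}
    - {"x": 0, "y": 0, "z": 0, "roll": 0}
    - {"x": 0, "y": 0, "z": 0, "roll": 0}
    - {"x": -1, "y": 0, "z": 0, "roll": 0}
    - {"x": -3, "y": 0, "z": 0, "roll": 0}
    - {"x": -3, "y": 0, "z": 0, "roll": 0}
    - {"x": -3, "y": 0, "z": -3, "roll": 0}
    - {"x": -3, "y": 0, "z": -4, "roll": 0}
    - {"x": -4, "y": 0, "z": -4, "roll": 0}
    - {"x": -4, "y": 0, "z": -4, "roll": 0}
    - {"x": 0, "y": 0, "z": 0, "roll": 0}
    - {"x": 0, "y": 0, "z": 0, "roll": 0}

```text
clock: 56.65
tool_pos: [0.4197, -0.1151, 0.203]
orientation: [-179.9, -0.3, -1.6]
force: [0.6, -0.3, -0.1]
opening: 0.0001
```

```bash
python3 - <<'E'
from h import *
o,s=snap('wrist','w17'); snap('scene','s17'); go(0,0,0)
_,t=snap('top','t17')
for q in ['spool','bottle','multimeter','screwdriver']:
    for r in ctrl.search_frame('top',q)[:1]:
        u,v=r['position'][0]*640,r['position'][1]*400; print(q,p2w(t,u,v,.02).round(3))
E
```

```text
at [ 0.4194 -0.1151  0.2009] yaw -1.65 F [0.4 0.5 0.1] shift cm [-42.26 -10.29  20.08] t 56.75
spool [0.707 0.315 0.02 ]
bottle [0.635 0.492 0.02 ]
multimeter [ 0.682 -0.38   0.02 ]
screwdriver [0.636 0.491 0.02 ]
```

View pics/w17.png

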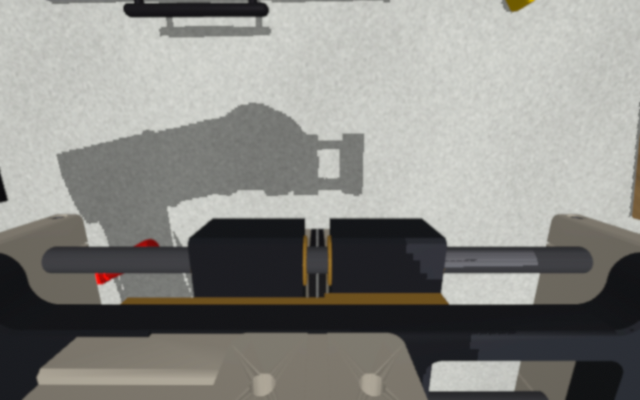

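View pics/s17.png

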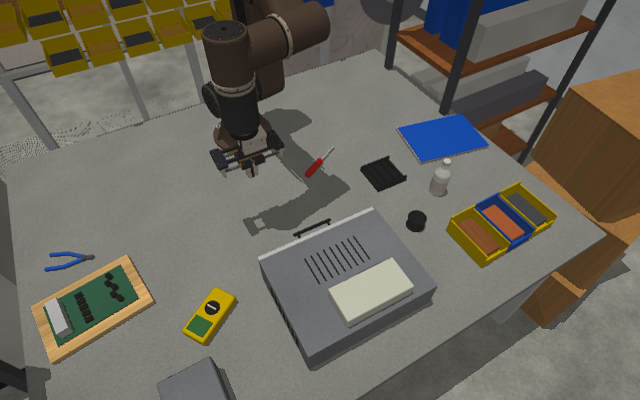

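The scene shows the drawer shut and the bystanders in place. Next I'll check the gap more closely.

```bash
python3 - <<'E'
from h import *
_,s=snap('scene','s18'); _,t=snap('top','t18')
# predicted panel top corners for d=0 and tester from initial
c,sn=np.cos(np.radians(-1.5)),np.sin(np.radians(-1.5))
s3=np.array([.5435,.019]); f=lambda x,y,z:np.r_[s3+np.array([c*x-sn*y,sn*x+c*y]),z]
a=cv2.imread('pics/t18.png'); b=cv2.imread('pics/s18.png')
yc=-.027
for d,col in [(0,(0,0,255)),(.01,(0,255,0))]:
  for y in (-.193,.193):
    P=f(.17-d-.081,yc+y,.104); print(d,y,P.round(3),w2p(t,P).round(1),w2p(s,P).round(1))
cv2.imwrite('pics/t18z.png',cv2.resize(a[120:190,250:430],None,fx=4.4,fy=4.4,interpolation=cv2.INTER_CUBIC))
cv2.imwrite('pics/s18z.png',cv2.resize(b[195:290,245:385],None,fx=5.5,fy=5.5,interpolation=cv2.INTER_CUBIC))
E
```

```text
0 -0.193 [ 0.627 -0.203  0.104] [414.7 156.2] [258.1 256.5]
0 0.193 [0.637 0.183 0.104] [262.8 147.5] [372.8 205.7]
0.01 -0.193 [ 0.617 -0.203  0.104] [414.7 160. ] [256.7 253.8]
0.01 0.193 [0.627 0.183 0.104] [262.6 151.4] [371.  203.5]
```

View pics/t18z.png

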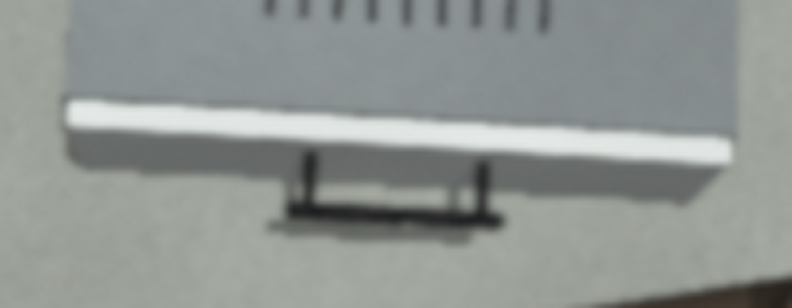

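View pics/s18z.png

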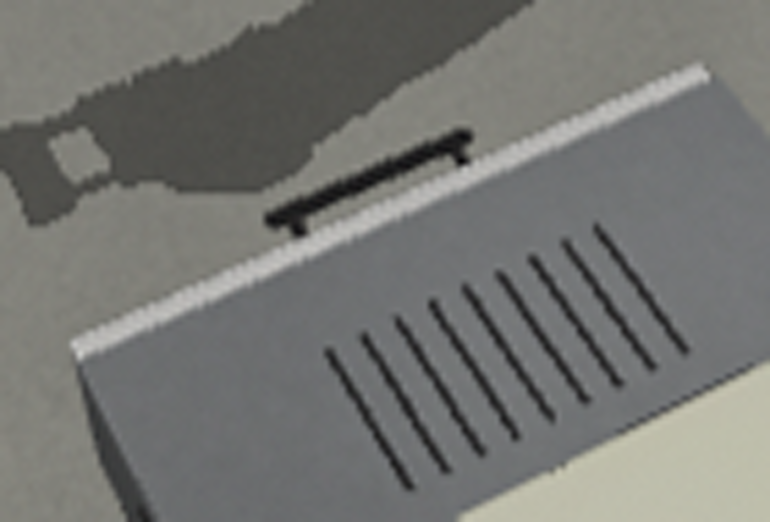

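```bash
python3 - <<'E'
from h import *
print(ctrl.close_job())
E
```

```text
the job is handed in; nothing more can be done
None
```

I handed the job in at about 57 s of the 210 s allowed. My last checks support it being complete, but no verdict was reported.

**What I did**
- **Drawer modules:** the three already in the drawer, in slots +108, +54 and -108, were all back to front. I lifted each one, turned it end for end and put it back in its own slot.
- **Rack modules:** both went into the two free slots. The left one needed turning; the right one was already the right way round.
- **Logger:** it had been knocked a few centimetres aside, so I found it again, picked it up and laid it in its bay.
- **Drawer:** I pushed it in on the bare panel beside the handle.

**What the checks showed**
- **Before closing:** pictures showed five level modules with their tongues at the backplane and the logger flat in its bay.
- **Drawer shut:** it stopped against about 12 N with no visible gap. The panel edge matched its calculated shut position to about 1–2 pixels, roughly 2.6 mm each. So the 4 mm limit rests on the stop force as well as the pictures.
- **Bystanders:** they look in place in the last scene picture. The detector's bottle, multimeter and spool positions moved no more than about 15 mm, which I put down to detector error. It gave a false position for the screwdriver (it landed on the bottle), so I judged that one by eye only.

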